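Read out a transport logger by holding it home in the reader's contact corner

TASK

A transport bin has come back with its data logger in it. Lift the logger out of the bin, set it flat on the plate of the reader with its brass contact end towards the sprung pins, and press it, without forcing it, fully home into the corner so that it lies square and in firm contact with the rear stop and the side rail at once. The springs push it out again when it is let go, so finish while still holding it pressed home there; leave the reader, the bin and everything else where they are.

Things in the scene. Friction and masses are not known exactly. Their poses are not given: they have to be found in the camera images.
- logger: Data logger, 130 to 250 g, a stepped block 84 (own x) x 56 (own y) x 42 mm high: black foot 84 x 56 up to 18 mm, on it a white case 44 wide and 76 long (own x -42 to +34). Own +x is the end with the brass contacts and the display; the round grey button is at the other end. Origin: centre of the underside, z up. It lies flat on the bin's floor, own x 0.3 to 1.9 rad anticlockwise of the bin's x.
- logger_grip (a point): Where to grip the logger: middle of its white case, on its own z axis, 31 mm above the underside. Grip across the 44 mm case (along own y) with the fingertips above the foot's step, which is 18 mm above the underside and 6 mm wide on either side; the fingers then pass over the reader's side rail, which is 12 mm high.
- logger_contact_end (a point): Middle of the logger's contact end face (own x = +42 mm), 9 mm above its underside. Four brass strips run over this end face and the 8 mm step above it.
- bin: Grey open transport bin, fixed, outside 200 (own x) x 280 (own y) x 55 mm high, walls 4 mm, floor 4 mm thick, rolled rim 4 mm proud all round. Origin: centre of the underside. The logger lies in the half towards own -y; a rack stands at the +y end.
- grid_rack: Clear low grid rack, 68 x 98 x 22 mm, loose in the bin at its +y end: leave it there. Origin: centre of the underside.
- reader: The logger reader, fixed: grey plate 160 (own x) x 140 mm (own y), covered in the working area by a white slippery PTFE sheet whose top is 8 mm above the bench. Origin: centre of the underside. On it a corner open to own -x and -y: rear stop at +x, side rail at +y; behind the stop a grey housing, 22 mm high. A logger fully home has its x along the reader's x and its origin at (-2, +2, +8) mm.
- rear_stop: Two polished steel cheeks facing the reader's -x, 98 mm wide over both, 12 mm high. Origin: on the face, in the middle, at plate level; the face is at reader x = +40 mm. Four sprung brass pins stick out 4 mm between the cheeks, 6 mm above the plate.
- side_rail: Polished steel rail along the reader's x, facing its -y, 83 mm long, 14 mm thick, 12 mm high. Origin: on the face at plate level; the face is at reader y = +30 mm. A sprung steel plunger sticks out 3 mm near its middle.
- corner (a point): Where the rear stop's face and the side rail's face meet, at plate level: reader (+40, +30, +8) mm.
- contact_pins (a joint): Travel of the sprung pins in the rear stop along the reader's +x: 0 out, 0.004 m pressed in flush. It takes about 2 N to start and 6 N when flush; anything beyond that presses on the stop itself.
- side_plunger (a joint): Travel of the sprung plunger in the side rail along the reader's +y: 0 out, 0.003 m flush. About 1.6 N to start, 3 N when flush; anything beyond presses on the rail.
- weigh_boat: White weighing boat, 82 x 82 x 19 mm, loose on the bench between bin and reader: leave it alone. Origin: centre of the underside.
- tape_roll: Roll of beige tape, 82 mm across, 19 mm high, loose, lying behind the bin and reader: leave it alone. Origin: centre of the underside.
- timer: White bench timer, 64 x 66 x 19 mm, loose at the right of the reader: leave it alone. Origin: centre of the underside.
Things that resemble listed ones, but are neither listed nor needed, are in the scene too. What is shaped like the logger but turquoise is not meant.

How it is judged:
By the outcome, as a careful person would: the job done as asked, in the order asked, and still so for the second after the job is handed in, while the arm keeps its last pose, push and grip.
It also fails if it takes over 59 s, if anything falls off the work surface, if the arm or the gripper's body presses on something with over 40 N, if the wrist force passes 120 N, or if a joint passes its speed limit or range.

ROBOT

A 7-joint arm with a two-finger parallel gripper is mounted at the origin on a cart in front of the work surface, level with it; the furniture and walls round the work are solid. World frame = base frame: x ahead of the robot, y to its left, z up, the work surface at z = 0. Lengths are in m, angles in rad, forces in N, time in s.
With the tool pointing down it reaches from about 0.35 to 0.775 m from the base axis. Payload 3.1 kg.
Tool frame: the origin (TCP) lies at the very end of the fingers, on their centre line; the grasp point (between the pads) lies 19 mm behind it; y points along the fingers, x is the direction in which the jaws open and shut, and the axes are right-handed (so a half turn about y gives the same grasp; the last joint's range is limited). The gripper opens to 85 mm and grips with 20 to 120 N. Pads are 22 mm wide; open, the fingers measure 114 mm over their backs; the gripper's body (76 mm by 85 mm) begins 54 mm behind the grasp point. The pads swing forward as they close: fully open they stand 13 mm farther back than shut.
Start: joints at [-1.198, 0.311, 0.014, 1.512, -0.004, 1.319, -0.027], TCP at [0.222, 0.503, 0.231] pointing down, gripper open.
Joint ranges: [-2.7, 2.7], [-0.3, 1.91], [-1.27, 1.3], [0.12, 2.57], [-1.44, 4.58], [0.2, 2.03], [-3.05, 3.05]. Speed limits (rad/s): [2.79, 2.79, 3.14, 3.14, 3.14, 3.14, 3.14].

INTERFACE

Orientations are given as a unit quaternion [w, x, y, z].
In Python, from cell import * gives the robot as it stands.
- The arm moves only by the shell command python3 -m inch 'ROWS'. ROWS is JSON, a list of rows, each an object of numbers: "gripper": the closure in counts, from 0 (fully open) to 255 (shut); "tx", "ty", "tz": the shift along the tool's x, y, z in m; "spin": the turn about the tool's y in degrees. A call has 1 to 20 rows; each row is the pose to reach, as a shift and turn from the pose commanded when the call began, along the tool's axes at that moment; what a row does not reach only later rows make up. A row lasts 1/8 s, in which the tool goes at most 62.5 mm and 10.7 degrees, less where a joint would pass 70% of its speed; a pose out of reach is approached as far as the arm can. A call with a gripper value outside its range is refused whole. The fingers move at their own pace and stop on an object; the grip force is fixed at half the most. Time passes only in rows, so rows that repeat a pose let the fingers close. It gives the time, the measured TCP pose, the force and the opening at its end, in the units of the state.
- get_obs(): the state, without advancing time (a new reading comes with each control period).
- get_image(name): name is "scene" or "top" or "wrist"; returns the picture (384x512x3 uint8, blue, green, red); there is no depth.
- camera_info(name): a dict with "camera_matrix" (3x3 intrinsics, pixels), "distortion" ([k1, k2, p1, p2, k3] as OpenCV has them; the pictures are not rectified), "R" (3x3) and "t" (3): a world point X has camera coordinates R X + t. Camera axes: x right, y down, z forward; pixel columns grow to the right and rows downward; lengths in m; the calibration is good to about 2 mm. A picture is of the moment at which its call begins: read the wrist's pose just before it. camera_info takes no time and is no camera call; for the wrist camera it gives the pose at the moment of the call.
- close_job(): hands the job in, once; it reports no verdict.
The state is a dict: "t": time; "qpos": joint angles; "qvel": joint speeds; "tau": joint torques, N m; "position": TCP position; "eef_rot": TCP orientation; "wrist_force": force on the tool from outside, world axes, zero at the start; "wrist_torque": the same for the moment, N m; "gripper_width": finger opening in m.
Only numpy, scipy, OpenCV 4.12 (cv2) and the standard library are available. Lean on these libraries where they do the work, as an engineer would, in place of code of your own. Each camera call takes 0.05 s, during which the arm holds its last target.

## Working session

There is one attempt and no reset: what is moved stays moved. The work goes in short steps, Python scripts to look and compute and a shell command to move; the robot and the scene stay as the last step left them, time stands still between calls to the robot, and variables do not carry over. Pictures are saved under pics/ and viewed, and the job is handed in when it is done.

```bash
ls; mkdir -p pics; python3 - <<'E'
from cell import *
import cv2
print(get_obs())
for n in ("scene","top","wrist"):
    i=camera_info(n); print(n,i)
    cv2.imwrite(f"pics/a_{n}.png",get_image(n))
E
```

```text
pics
{'t': 0.0, 'qpos': array([-1.19771514,  0.31173571,  0.01397431,  1.51307126, -0.00442008,
        1.31920273, -0.02721353]), 'qvel': array([-1.50989565e-04,  1.05555731e-03, -2.21912635e-03,  1.14560036e-03,
       -1.66450482e-03, -1.59481728e-03, -5.77966021e-05]), 'tau': array([ 1.43762109e-04, -3.79916632e+01,  1.46301454e-01, -2.30596161e+01,
        1.24082499e-02,  1.37382012e-02,  1.89927391e-05]), 'position': array([0.22132118, 0.50269793, 0.23020979]), 'eef_rot': array([-0.59174218,  0.59270665,  0.38566192, -0.38704637]), 'wrist_force': array([-0.33500603,  0.12267441, -0.08038863]), 'wrist_torque': array([-0.06252415, -0.03734022,  0.00534049]), 'gripper_width': 0.08534157099363263}
scene {'camera_matrix': array([[372.42541922,   0.        , 255.38542624],
       [  0.        , 372.42541922, 196.45834296],
       [  0.        ,   0.        ,   1.        ]]), 'distortion': array([-0.09286028,  0.        ,  0.        ,  0.        ,  0.        ]), 'R': array([[ 0.88569849, -0.46373203, -0.0221539 ],
       [-0.20984454, -0.35731105, -0.91010663],
       [ 0.41412976,  
[... 317 characters left out ...]
  0.        ,  0.        ]), 'R': array([[ 0.02556508, -0.99965963, -0.00520046],
       [-0.9872458 , -0.02442921, -0.15731795],
       [ 0.15713736,  0.00915598, -0.98753431]]), 't': array([0.1307009 , 0.52970697, 1.32576065])}
wrist {'camera_matrix': array([[341.51755367,   0.        , 255.35907205],
       [  0.        , 341.51755367, 199.50471654],
       [  0.        ,   0.        ,   1.        ]]), 'distortion': array([-0.05969502,  0.        ,  0.        ,  0.        ,  0.        ]), 'R': array([[ 0.40325192,  0.91508686, -0.00197985],
       [ 0.86765791, -0.38166207,  0.31859664],
       [ 0.29078797, -0.13019254, -0.94788832]]), 't': array([-0.54837446, -0.04174733,  0.38114306])}
```

View pics/a_scene.png

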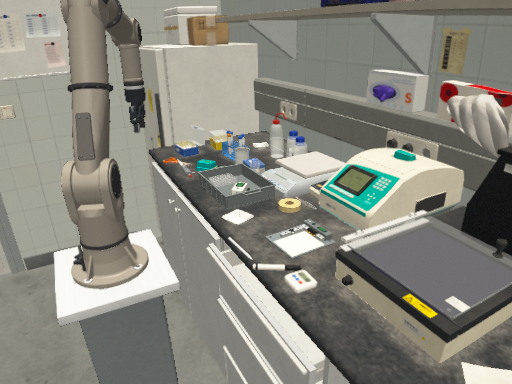

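View pics/a_top.png

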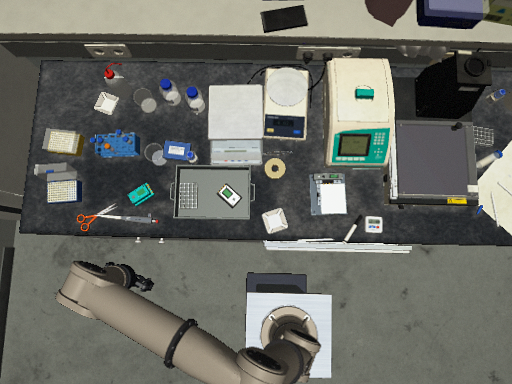

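View pics/a_wrist.png

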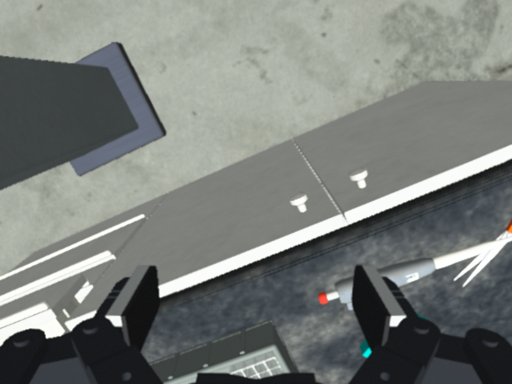

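```bash
python3 - <<'E'
import cv2
im=cv2.imread("pics/a_top.png")
a=cv2.resize(im[160:225,165:265],None,fx=8,fy=8,interpolation=cv2.INTER_CUBIC)
b=cv2.resize(im[165:225,300:390],None,fx=8,fy=8,interpolation=cv2.INTER_CUBIC)
cv2.imwrite("pics/b1.png",a);cv2.imwrite("pics/b2.png",b)
E
```

```text
(no output)
```

View pics/b1.png

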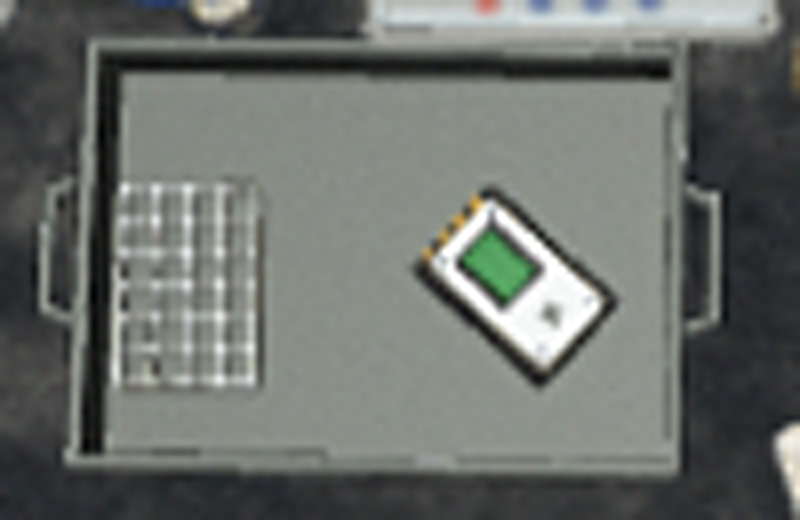

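View pics/b2.png

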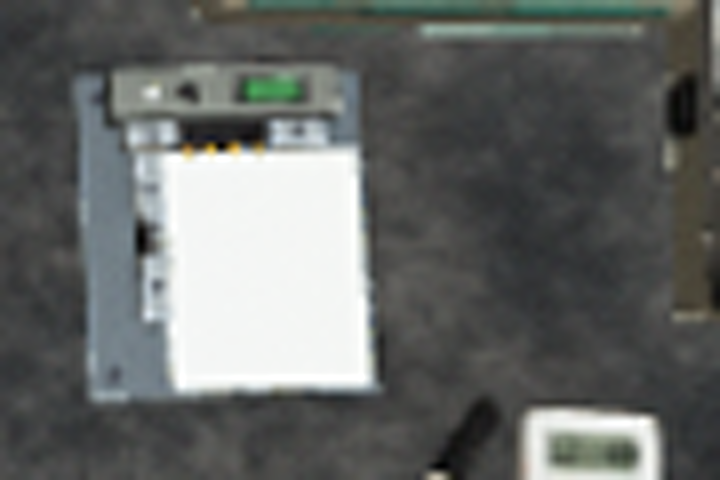

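```bash
cat > h.py <<'E'
from cell import *
import cv2, numpy as np
from scipy.spatial.transform import Rotation as Ro
def px2w(info,uv,z):
    K,d,R,t=[np.array(info[k]) for k in("camera_matrix","distortion","R","t")]
    p=cv2.undistortPoints(np.array(uv,float).reshape(-1,1,2),K,d).reshape(-1,2)
    D=np.c_[p,np.ones(len(p))]@R; C=-R.T@t
    s=(np.broadcast_to(z,len(p))-C[2])/D[:,2]
    return C+D*s[:,None]
def w2px(info,X):
    K,d,R,t=[np.array(info[k]) for k in("camera_matrix","distortion","R","t")]
    return cv2.projectPoints(np.array(X,float).reshape(-1,1,3),cv2.Rodrigues(R)[0],t,K,d)[0].reshape(-1,2)
def tool(o):
    q=o["eef_rot"]; return Ro.from_quat([q[1],q[2],q[3],q[0]]).as_matrix()
E
python3 - <<'E'
from h import *
np.set_printoptions(precision=4,suppress=True)
i=camera_info("top")
c=lambda L,ox,oy:[((u+.5)/8-.5+ox,(v+.5)/8-.5+oy) for u,v in L]
P=px2w(i,c([(608,300),(540,372),(490,190),(420,265)],165,160),[.046,.046,.022,.022]);print("logger",P)
P=px2w(i,c([(90,42),(690,42),(680,470),(68,465)],165,160),.055);print("bin",P, P.mean(0))
P=px2w(i,c([(78,75),(355,72),(380,390),(92,400)],300,165),.008);print("reader",P,P.mean(0))
o=get_obs();print(tool(o))
E
```

```text
logger [[0.5043 0.1881 0.046 ]
 [0.4693 0.219  0.046 ]
 [0.5601 0.2478 0.022 ]
 [0.5225 0.2803 0.022 ]]
bin [[0.6212 0.4388 0.055 ]
 [0.628  0.1524 0.055 ]
 [0.424  0.1517 0.055 ]
 [0.419  0.4372 0.055 ]] [0.5231 0.2951 0.055 ]
reader [[ 0.6081 -0.0774  0.008 ]
 [ 0.613  -0.2136  0.008 ]
 [ 0.4565 -0.2235  0.008 ]
 [ 0.4483 -0.0843  0.008 ]] [ 0.5315 -0.1497  0.008 ]
[[ 0.403  -0.0006 -0.9152]
 [ 0.9152 -0.0017  0.403 ]
 [-0.0018 -1.     -0.0001]]
```

```bash
python3 - <<'E'
from h import *
np.set_printoptions(precision=4,suppress=True)
o=get_obs();T=tool(o);i=camera_info("wrist");R=i["R"];C=-R.T@i["t"]
print("cam in tool",T.T@(C-o["position"]),"axes",(R@T))
d=np.array([.514,.233,.23])-o["position"];print("shift tool",T.T@d)
E
```

```text
cam in tool [-0.0005 -0.1432  0.0817] axes [[ 1.     -0.0002 -0.0003]
 [-0.0003 -0.3185 -0.9479]
 [ 0.0001  0.9479 -0.3185]]
shift tool [-0.1291  0.0007 -0.3765]
```

```bash
python3 -m inch '[{"tx":-0.02,"tz":-0.06,"spin":10,"gripper":0},{"tx":-0.04,"tz":-0.12,"spin":20,"gripper":0},{"tx":-0.06,"tz":-0.17,"spin":30,"gripper":0},{"tx":-0.08,"tz":-0.22,"spin":40,"gripper":0},{"tx":-0.095,"tz":-0.27,"spin":50,"gripper":0},{"tx":-0.11,"tz":-0.31,"spin":60,"gripper":0},{"tx":-0.12,"tz":-0.35,"spin":70,"gripper":0},{"tx":-0.129,"tz":-0.376,"spin":80,"gripper":0},{"tx":-0.129,"tz":-0.376,"spin":90,"gripper":0},{"tx":-0.129,"tz":-0.376,"spin":100,"gripper":0},{"tx":-0.129,"tz":-0.376,"spin":108,"gripper":0},{"tx":-0.129,"tz":-0.376,"spin":108,"gripper":0},{"tx":-0.129,"tz":-0.376,"spin":108,"gripper":0}]' && python3 - <<'E'
from h import *
import pickle
o=get_obs();i=camera_info("wrist");im=get_image("wrist");print(o["position"],o["qpos"]);print(tool(o))
pickle.dump((o,i),open("c.pkl","wb"));cv2.imwrite("pics/c.png",im)
cv2.imwrite("pics/c2.png",cv2.resize(im[100:360,120:400],None,fx=2.3,fy=2.3,interpolation=cv2.INTER_CUBIC))
E
```

```text
validation failed for argument at $[0]...
```

```bash
python3 -m inch '[{"gripper":0,"tx":-0.02,"ty":0,"tz":-0.06,"spin":10},{"gripper":0,"tx":-0.04,"ty":0,"tz":-0.12,"spin":20},{"gripper":0,"tx":-0.06,"ty":0,"tz":-0.17,"spin":30},{"gripper":0,"tx":-0.08,"ty":0,"tz":-0.22,"spin":40},{"gripper":0,"tx":-0.095,"ty":0,"tz":-0.27,"spin":50},{"gripper":0,"tx":-0.11,"ty":0,"tz":-0.31,"spin":60},{"gripper":0,"tx":-0.12,"ty":0,"tz":-0.35,"spin":70},{"gripper":0,"tx":-0.129,"ty":0,"tz":-0.376,"spin":80},{"gripper":0,"tx":-0.129,"ty":0,"tz":-0.376,"spin":90},{"gripper":0,"tx":-0.129,"ty":0,"tz":-0.376,"spin":100},{"gripper":0,"tx":-0.129,"ty":0,"tz":-0.376,"spin":108},{"gripper":0,"tx":-0.129,"ty":0,"tz":-0.376,"spin":108},{"gripper":0,"tx":-0.129,"ty":0,"tz":-0.376,"spin":108}]' && python3 - <<'E'
from h import *
import pickle
o=get_obs();i=camera_info("wrist");im=get_image("wrist");print(o["position"],o["qpos"]);print(tool(o))
pickle.dump((o,i),open("c.pkl","wb"));cv2.imwrite("pics/c.png",im)
cv2.imwrite("pics/c2.png",cv2.resize(im[100:360,120:400],None,fx=2.3,fy=2.3,interpolation=cv2.INTER_CUBIC))
E
```

```text
t: 1.78
position: [0.5136, 0.2339, 0.2311]
eef_rot: [-0.661, 0.661, -0.251, 0.251]
wrist_force: [-0.5, 0.5, -0.4]
gripper_width: 0.0853
[0.51356926 0.23390089 0.23107881] [-0.83850231  0.36585022  0.52541061  1.48622829 -0.18538084  1.33970998
 -1.02594511]
[[ 7.47388884e-01 -4.53650043e-04  6.64386673e-01]
 [-6.64386790e-01 -1.73973143e-04  7.47388897e-01]
 [-2.23467568e-04 -9.99999882e-01 -4.31424689e-04]]
```

View pics/c.png

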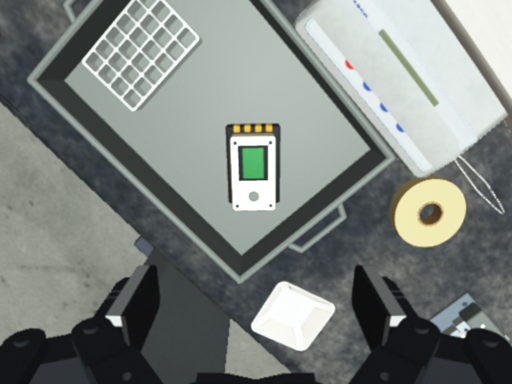

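```bash
python3 - <<'E'
import cv2
im=cv2.imread("pics/c.png")
cv2.imwrite("pics/c3.png",cv2.resize(im[115:220,205:305],None,fx=5.6,fy=5.6,interpolation=cv2.INTER_CUBIC))
E
```

```text
(no output)
```

View pics/c3.png

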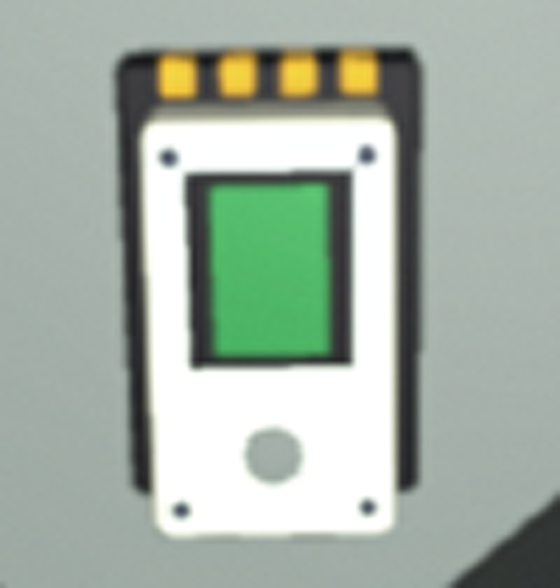

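```bash
cat >> h.py <<'E'
def fit2(model,P):  # 2D rigid: P = R model + t
    m=np.array(model,float);p=np.array(P)[:,:2];mc=m.mean(0);pc=p.mean(0)
    a,b=m-mc,p-pc; th=np.arctan2((a[:,0]*b[:,1]-a[:,1]*b[:,0]).sum(),(a*b).sum())
    c,s=np.cos(th),np.sin(th);Rm=np.array([[c,-s],[s,c]]);t=pc-Rm@mc
    return th,t,(m@Rm.T+t-p)
E
python3 - <<'E'
from h import *
import pickle
np.set_printoptions(precision=4,suppress=True)
o,i=pickle.load(open("c.pkl","rb"))
uv=[((u+.5)/5.6-.5+205,(v+.5)/5.6-.5+115) for u,v in [(142,122),(396,118),(396,532),(157,534)]]
P=px2w(i,uv,.046)
th,t,r=fit2([(.034,.022),(.034,-.022),(-.042,-.022),(-.042,.022)],P)
print(P,th,t,r)
T=tool(o);print("tool x ang",np.degrees(np.arctan2(T[1,0],T[0,0])),"logger y ang-180",np.degrees(th)-90)
print("shift to TCP z.016:",T.T@(np.array([*t,.016])-o["position"]))
E
```

```text
[[0.5189 0.2759 0.046 ]
 [0.5518 0.2476 0.046 ]
 [0.5027 0.1904 0.046 ]
 [0.4698 0.2192 0.046 ]] 0.858659041650101 [0.5134 0.2363] [[ 0.0001  0.0005]
 [ 0.0005  0.0001]
 [-0.0001 -0.0003]
 [-0.0005 -0.0003]]
tool x ang -41.63530005076779 logger y ang-180 -40.802460872701246
shift to TCP z.016: [-0.0017  0.2151  0.0018]
```

```bash
python3 -m inch '[{"gripper":0,"tx":-0.0017,"ty":0.05,"tz":0.0018,"spin":-0.8},{"gripper":0,"tx":-0.0017,"ty":0.1,"tz":0.0018,"spin":-0.8},{"gripper":0,"tx":-0.0017,"ty":0.14,"tz":0.0018,"spin":-0.8},{"gripper":0,"tx":-0.0017,"ty":0.17,"tz":0.0018,"spin":-0.8},{"gripper":0,"tx":-0.0017,"ty":0.19,"tz":0.0018,"spin":-0.8},{"gripper":0,"tx":-0.0017,"ty":0.2,"tz":0.0018,"spin":-0.8},{"gripper":0,"tx":-0.0017,"ty":0.2,"tz":0.0018,"spin":-0.8}]' && python3 - <<'E'
from h import *
o=get_obs();i=camera_info("wrist");im=get_image("wrist");print(o["position"],o["wrist_force"]);
cv2.imwrite("pics/d.png",im)
E
```

```text
t: 2.7
position: [0.5134, 0.2362, 0.031]
eef_rot: [-0.662, 0.663, -0.247, 0.247]
wrist_force: [-0.2, -0.1, 1.2]
gripper_width: 0.0854
[0.51341915 0.23620792 0.03095719] [-0.18161992 -0.07458142  1.17688295]
```

View pics/d.png

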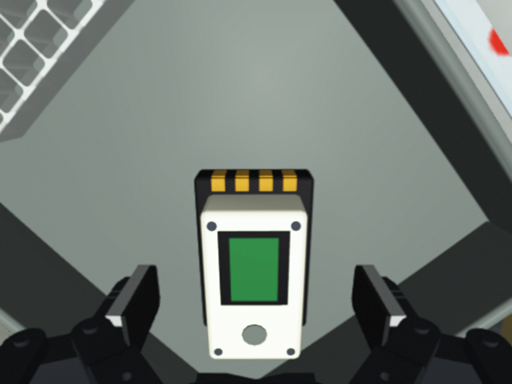

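```bash
python3 -m inch '[{"gripper":0,"tx":0,"ty":0.008,"tz":0,"spin":0},{"gripper":0,"tx":0,"ty":0.008,"tz":0,"spin":0},{"gripper":80,"tx":0,"ty":0.008,"tz":0,"spin":0},{"gripper":80,"tx":0,"ty":0.008,"tz":0,"spin":0},{"gripper":80,"tx":0,"ty":0.008,"tz":0,"spin":0}]' && python3 - <<'E'
from h import *
o=get_obs();im=get_image("wrist");print(o["position"],o["wrist_force"],o["gripper_width"]);
cv2.imwrite("pics/e.png",im)
E
```

```text
t: 3.38
position: [0.5138, 0.2364, 0.0235]
eef_rot: [0.663, -0.662, 0.247, -0.247]
wrist_force: [-0.2, -0.3, -0.9]
gripper_width: 0.0583
[0.51382993 0.23640094 0.02348723] [-0.2105475  -0.32295719 -0.9001496 ] 0.058340813532132024
```

View pics/e.png

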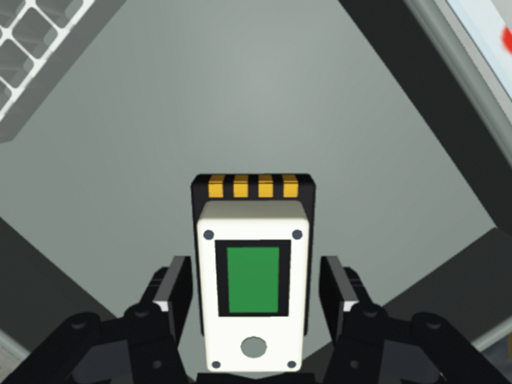

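```bash
python3 - <<'E'
from h import *
import cv2
np.set_printoptions(precision=1,suppress=True)
o=get_obs();i=camera_info("wrist");T=tool(o)
for s in (0,.004,.008,.012,.02,.03):
    print(s,w2px(i,[o["position"]+T@np.array([-.029,-s,z]) for z in (.011,-.011)]))
im=cv2.imread("pics/e.png")
cv2.imwrite("pics/e2.png",cv2.resize(im[240:384,130:380],None,fx=3.2,fy=3.2,interpolation=cv2.INTER_CUBIC))
E
```

```text
0 [[192.1 245.3]
 [195.  286.1]]
0.004 [[190.6 249.3]
 [193.6 290.8]]
0.008 [[189.  253.4]
 [192.2 295.7]]
0.012 [[187.3 257.7]
 [190.6 300.8]]
0.02 [[183.7 267. ]
 [187.4 311.8]]
0.03 [[178.5 280.2]
 [182.8 327.2]]
```

View pics/e2.png

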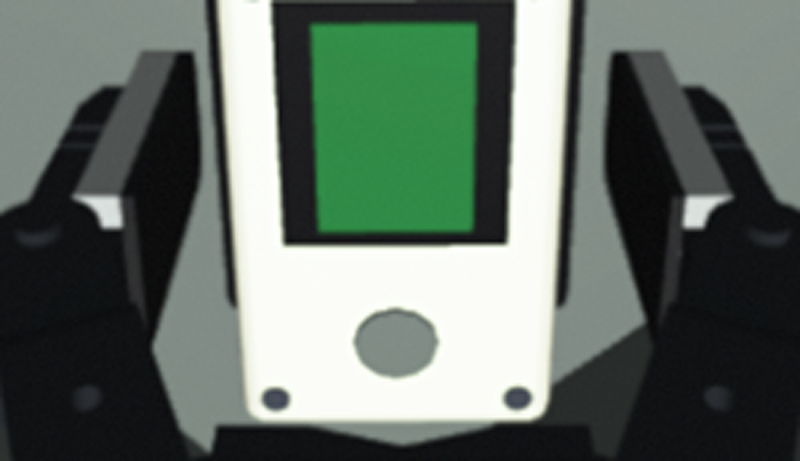

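```bash
python3 -m inch '[{"gripper":80,"tx":0,"ty":0.0045,"tz":0,"spin":0},{"gripper":80,"tx":0,"ty":0.0045,"tz":0,"spin":0},{"gripper":255,"tx":0,"ty":0.0045,"tz":0,"spin":0},{"gripper":255,"tx":0,"ty":0.0045,"tz":0,"spin":0},{"gripper":255,"tx":0,"ty":0.0045,"tz":0,"spin":0},{"gripper":255,"tx":0,"ty":0.0045,"tz":0,"spin":0},{"gripper":255,"tx":0,"ty":0.0045,"tz":0,"spin":0}]' && python3 -m inch '[{"gripper":255,"tx":0,"ty":-0.02,"tz":0,"spin":0},{"gripper":255,"tx":0,"ty":-0.02,"tz":0,"spin":0},{"gripper":255,"tx":0,"ty":-0.02,"tz":0,"spin":0}]' && python3 - <<'E'
from h import *
o=get_obs();im=get_image("wrist");print(o["position"],o["wrist_force"],o["gripper_width"]);
cv2.imwrite("pics/f.png",im)
E
```

```text
t: 4.3
position: [0.5141, 0.2372, 0.0204]
eef_rot: [0.663, -0.662, 0.247, -0.247]
wrist_force: [-3.4, 1.1, 7.5]
gripper_width: 0.0432
t: 4.68
position: [0.513, 0.2361, 0.038]
eef_rot: [-0.662, 0.663, -0.248, 0.247]
wrist_force: [0.2, -0.5, -2.1]
gripper_width: 0.0429
[0.51302481 0.23609566 0.03798627] [ 0.1692363  -0.46227981 -2.13759508] 0.042906830028969487
```

View pics/f.png

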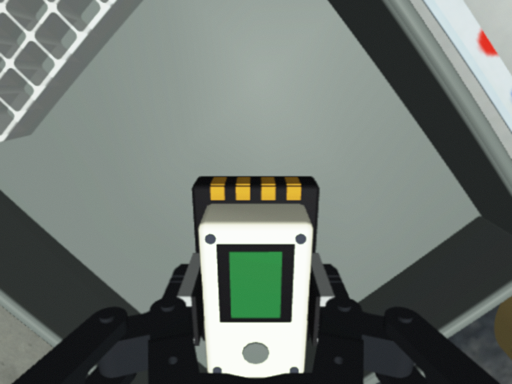

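```bash
python3 -m inch '[{"gripper":255,"tx":0,"ty":-0.04,"tz":0,"spin":0},{"gripper":255,"tx":0,"ty":-0.08,"tz":0,"spin":0},{"gripper":255,"tx":0,"ty":-0.12,"tz":0,"spin":0},{"gripper":255,"tx":0,"ty":-0.14,"tz":0,"spin":0},{"gripper":255,"tx":0.025,"ty":-0.14,"tz":-0.04,"spin":5},{"gripper":255,"tx":0.05,"ty":-0.14,"tz":-0.085,"spin":11},{"gripper":255,"tx":0.075,"ty":-0.14,"tz":-0.125,"spin":16},{"gripper":255,"tx":0.1,"ty":-0.14,"tz":-0.17,"spin":22},{"gripper":255,"tx":0.125,"ty":-0.14,"tz":-0.21,"spin":27},{"gripper":255,"tx":0.15,"ty":-0.14,"tz":-0.255,"spin":32},{"gripper":255,"tx":0.175,"ty":-0.14,"tz":-0.295,"spin":38},{"gripper":255,"tx":0.195,"ty":-0.14,"tz":-0.33,"spin":43},{"gripper":255,"tx":0.213,"ty":-0.14,"tz":-0.359,"spin":46},{"gripper":255,"tx":0.213,"ty":-0.14,"tz":-0.359,"spin":46},{"gripper":255,"tx":0.213,"ty":-0.14,"tz":-0.359,"spin":46}]' && python3 - <<'E'
from h import *
import pickle
o=get_obs();i=camera_info("wrist");im=get_image("wrist");print(o["position"],o["qpos"],o["wrist_force"],o["gripper_width"]);
pickle.dump((o,i),open("g.pkl","wb"))
cv2.imwrite("pics/g.png",im)
E
```

```text
t: 6.6
position: [0.439, -0.1735, 0.1781]
eef_rot: [0.513, -0.513, 0.487, -0.486]
wrist_force: [-0.0, 0.1, -2.7]
gripper_width: 0.0431
[ 0.43895543 -0.17349739  0.17812606] [-0.38602119  0.25036887  0.87383458  1.82319934 -0.20881107  1.1653408
 -0.96136074] [-0.03558034  0.12589396 -2.66714532] 0.04307687148362163
```

View pics/g.png

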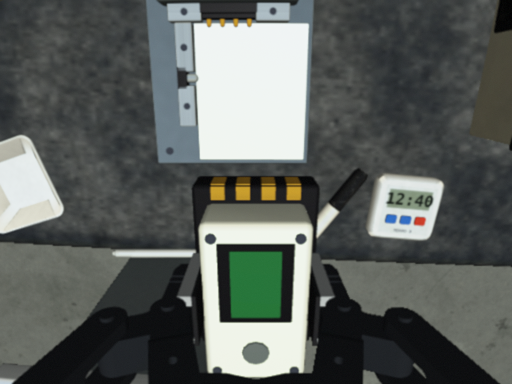

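```bash
python3 - <<'E'
import cv2
im=cv2.imread("pics/g.png")
cv2.imwrite("pics/g2.png",cv2.resize(im[0:100,145:320],None,fx=4.5,fy=4.5,interpolation=cv2.INTER_CUBIC))
cv2.imwrite("pics/g3.png",cv2.resize(im[85:175,145:320],None,fx=4.5,fy=4.5,interpolation=cv2.INTER_CUBIC))
cv2.imwrite("pics/g4.png",cv2.resize(im[170:384,180:335],None,fx=2.8,fy=2.8,interpolation=cv2.INTER_CUBIC))
E
```

```text
(no output)
```

View pics/g2.png

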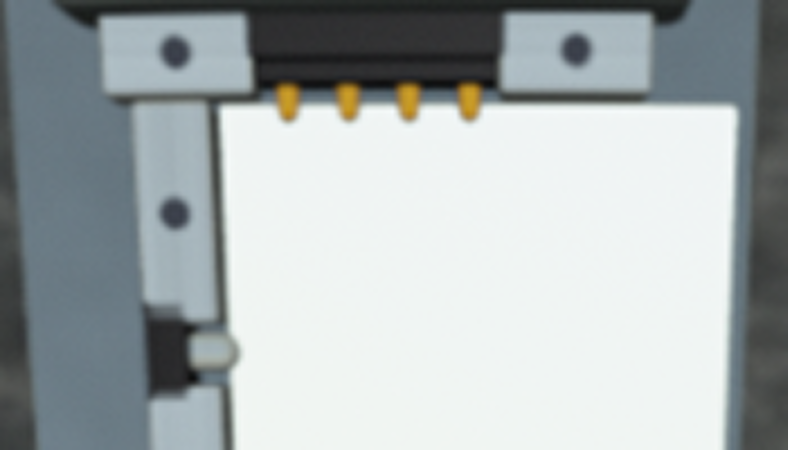

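View pics/g3.png

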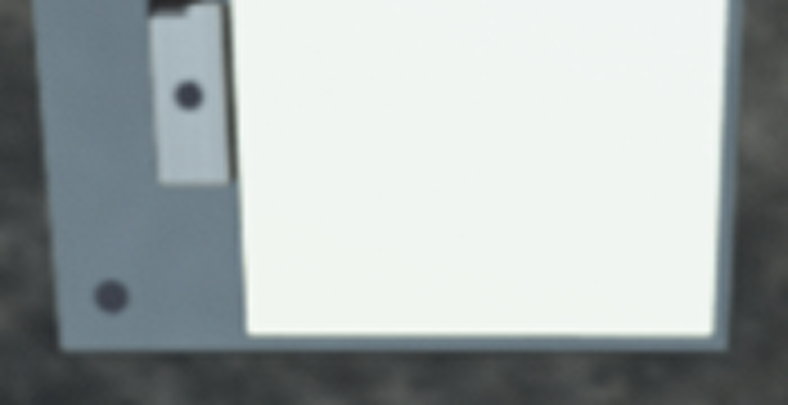

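View pics/g4.png

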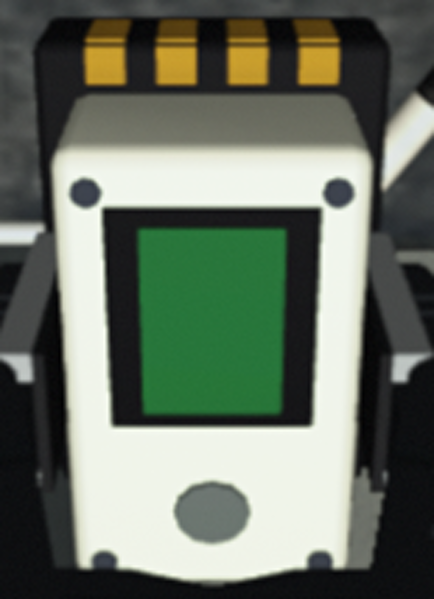

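```bash
python3 - <<'E'
from h import *
import pickle
np.set_printoptions(precision=4,suppress=True)
o,i=pickle.load(open("g.pkl","rb"));T=tool(o)
def cr(L,f,ox,oy): return [((u+.5)/f-.5+ox,(v+.5)/f-.5+oy) for u,v in L]
S=px2w(i,cr([(103,93),(253,93),(500,93),(652,94)],4.5,145,0),.020)
Rl=px2w(i,cr([(209,102),(217,318),(223,388)],4.5,145,0)+cr([(229,182)],4.5,145,85),.020)
Pl=px2w(i,cr([(62,348),(726,348)],4.5,145,85),.008)
print("stop",S,"\nrail",Rl,"\nplate",Pl)
a=np.polyfit(S[:,1],S[:,0],1);b=np.polyfit(Rl[:,0],Rl[:,1],1)
print("stop yaw",-np.arctan(a[0]),"rail yaw",np.arctan(b[0]),"plate",-np.arctan((Pl[1]-Pl[0])[0]/(Pl[1]-Pl[0])[1]))
print("stop len",np.linalg.norm(S[3]-S[0]),"rail len",np.linalg.norm(Rl[3]-Rl[0]))
# corner
x=0.5
for _ in range(20): y=b[0]*x+b[1]; x=a[0]*y+a[1]
print("corner",x,y)
th=np.mean([-np.arctan(a[0]),np.arctan(b[0])])
c,s=np.cos(th),np.sin(th);R2=np.array([[c,-s],[s,c]])
ro=np.array([x,y])-R2@[.04,.03];print("reader origin",ro,"yaw",th,"rear plate edge pts in reader",(Pl[:,:2]-ro)@R2)
home=ro+R2@[-.002,.002];print("home",home)
# logger in camera
m=[(42,28,18),(42,-28,18),(34,22,18),(34,-22,18),(34,22,42),(34,-22,42)]
uv=cr([(38,44),(387,44),(76,94),(349,94),(54,152),(370,152)],2.8,180,170)
ok,rv,tv=cv2.solvePnP(np.array(m)/1e3,np.array(uv),i["camera_matrix"],i["distortion"])
pr=cv2.projectPoints(np.array(m)/1e3,rv,tv,i["camera_matrix"],i["distortion"])[0].reshape(-1,2)
print("res",(pr-uv))
Rc=cv2.Rodrigues(rv)[0];C=i["R"]
Rw=C.T@Rc; pw=C.T@(tv.ravel()-i["t"])
print("logger world",pw,"in tool",T.T@(pw-o["position"]));print(T.T@Rw)
E
```

```text
stop [[ 0.5679 -0.0961  0.02  ]
 [ 0.569  -0.123   0.02  ]
 [ 0.5711 -0.1671  0.02  ]
 [ 0.5725 -0.1941  0.02  ]] 
rail [[ 0.5672 -0.1151  0.02  ]
 [ 0.5303 -0.1167  0.02  ]
 [ 0.5178 -0.1179  0.02  ]
 [ 0.4851 -0.1191  0.02  ]] 
plate [[ 0.4478 -0.0822  0.008 ]
 [ 0.4551 -0.2203  0.008 ]]
stop yaw 0.04669474305390694 rail yaw 0.04988781741078935 plate 0.05257172106100688
stop len 0.09819597258531475 rail len 0.08217703077074977
corner 0.568730465164954 -0.11504870274728173
reader origin [ 0.5302 -0.1469] yaw 0.04829128023234815 rear plate edge pts in reader [[-0.0792  0.0687]
 [-0.0786 -0.0696]]
home [ 0.5281 -0.145 ]
res [[-0.2766  0.5655]
 [ 0.2728  0.5425]
 [ 0.3711 -0.4974]
 [-0.369  -0.4974]
 [-0.1699 -0.0696]
 [ 0.1713 -0.0429]]
logger world [ 0.4364 -0.1743  0.1562] in tool [ 0.0007  0.0219 -0.0025]
[[-0.0009 -1.     -0.0034]
 [-0.0161  0.0034 -0.9999]
 [ 0.9999 -0.0009 -0.0161]]
```

```bash
python3 - <<'E'
from h import *
np.set_printoptions(precision=4,suppress=True)
o=get_obs();T=tool(o);th=.049
c,s=np.cos(th),np.sin(th);R2=np.array([[c,-s],[s,c]])
home=np.array([.5281,-.145])
print("tool z yaw",np.arctan2(T[1,2],T[0,2]),"spin deg",-np.degrees(th-np.arctan2(T[1,2],T[0,2])))
g=np.r_[home+R2@[-.022,-.012],.036]
print(o["position"],"shift",T.T@(g-o["position"]))
E
```

```text
tool z yaw 0.05495158605333654 spin deg 0.3410007622651061
[ 0.4392 -0.173   0.1782] shift [-0.011   0.1421  0.0684]
```

```bash
python3 -m inch '[{"gripper":255,"tx":-0.003,"ty":0.02,"tz":0.02,"spin":0.3},{"gripper":255,"tx":-0.006,"ty":0.05,"tz":0.04,"spin":0.3},{"gripper":255,"tx":-0.009,"ty":0.08,"tz":0.06,"spin":0.3},{"gripper":255,"tx":-0.011,"ty":0.11,"tz":0.068,"spin":0.3},{"gripper":255,"tx":-0.011,"ty":0.13,"tz":0.068,"spin":0.3},{"gripper":255,"tx":-0.011,"ty":0.142,"tz":0.068,"spin":0.3},{"gripper":255,"tx":-0.011,"ty":0.142,"tz":0.068,"spin":0.3},{"gripper":255,"tx":-0.011,"ty":0.142,"tz":0.068,"spin":0.3}]' && python3 - <<'E'
from h import *
import pickle
o=get_obs();i=camera_info("wrist");im=get_image("wrist");print(o["position"],o["wrist_force"],o["gripper_width"]);
pickle.dump((o,i),open("j.pkl","wb"))
cv2.imwrite("pics/j.png",im)
cv2.imwrite("pics/j2.png",cv2.resize(im[60:230,150:350],None,fx=3.5,fy=3.5,interpolation=cv2.INTER_CUBIC))
E
```

```text
t: 7.65
position: [0.5074, -0.1599, 0.0377]
eef_rot: [0.512, -0.512, 0.487, -0.488]
wrist_force: [-0.0, -0.0, -2.4]
gripper_width: 0.043
[ 0.50735164 -0.1599134   0.03768625] [-0.02412363 -0.03942447 -2.42510729] 0.04298516724268076
```

View pics/j.png

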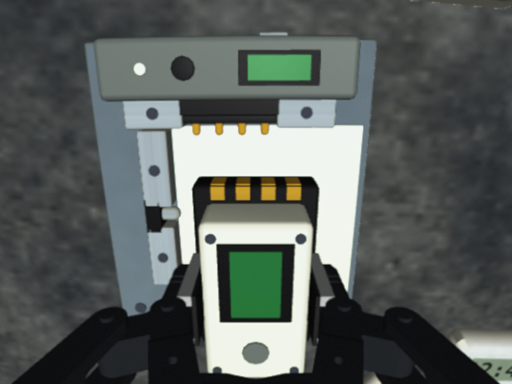

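View pics/j2.png

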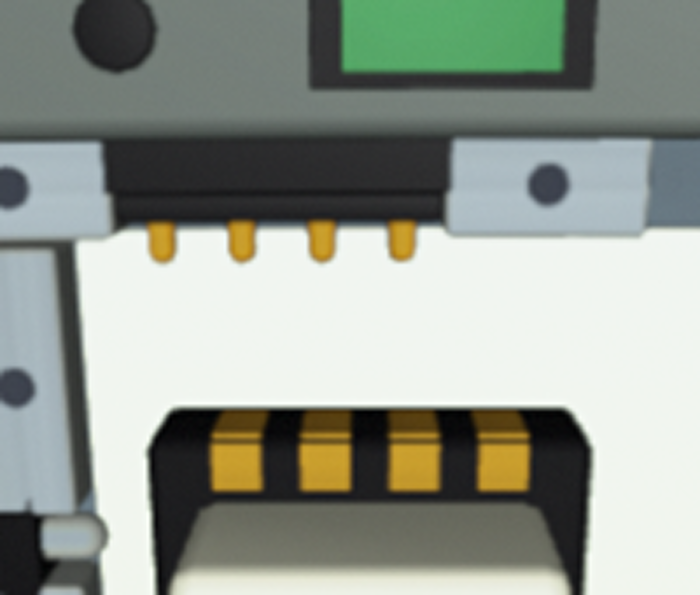

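```bash
python3 -m inch '[{"gripper":255,"tx":0,"ty":0.003,"tz":0,"spin":0},{"gripper":255,"tx":0,"ty":0.006,"tz":0,"spin":0},{"gripper":255,"tx":0,"ty":0.006,"tz":0,"spin":0}]'; python3 -m inch '[{"gripper":255,"tx":0,"ty":0.003,"tz":0,"spin":0},{"gripper":255,"tx":0,"ty":0.003,"tz":0,"spin":0},{"gripper":255,"tx":0,"ty":0.003,"tz":0,"spin":0}]';python3 -m inch '[{"gripper":255,"tx":0,"ty":0.002,"tz":0,"spin":0},{"gripper":255,"tx":0,"ty":0.002,"tz":0,"spin":0},{"gripper":255,"tx":0,"ty":0.002,"tz":0,"spin":0}]'
```

```text
t: 8.07
position: [0.5063, -0.1597, 0.0306]
eef_rot: [-0.512, 0.512, -0.488, 0.488]
wrist_force: [0.2, -0.1, -2.5]
gripper_width: 0.043
t: 8.45
position: [0.5066, -0.1599, 0.0278]
eef_rot: [0.512, -0.512, 0.488, -0.488]
wrist_force: [-0.5, -0.3, -2.6]
gripper_width: 0.0429
t: 8.82
position: [0.5065, -0.1598, 0.0258]
eef_rot: [-0.512, 0.512, -0.488, 0.488]
wrist_force: [-0.2, 0.6, -2.3]
gripper_width: 0.0427
```

```bash
python3 -m inch '[{"gripper":255,"tx":0,"ty":0.001,"tz":0,"spin":0},{"gripper":255,"tx":0,"ty":0.001,"tz":0,"spin":0},{"gripper":255,"tx":0,"ty":0.001,"tz":0,"spin":0}]'; python3 -m inch '[{"gripper":255,"tx":0,"ty":0.001,"tz":0,"spin":0},{"gripper":255,"tx":0,"ty":0.001,"tz":0,"spin":0},{"gripper":255,"tx":0,"ty":0.001,"tz":0,"spin":0}]'
```

```text
t: 9.2
position: [0.5065, -0.1599, 0.0248]
eef_rot: [0.512, -0.512, 0.488, -0.488]
wrist_force: [-0.2, 0.1, -2.4]
gripper_width: 0.0429
t: 9.57
position: [0.5068, -0.16, 0.0244]
eef_rot: [0.512, -0.512, 0.488, -0.488]
wrist_force: [-2.0, 0.5, 5.7]
gripper_width: 0.0431
```

```bash
python3 -m inch '[{"gripper":255,"tx":-0.002,"ty":-0.0004,"tz":0.004,"spin":0},{"gripper":255,"tx":-0.004,"ty":-0.0004,"tz":0.008,"spin":0},{"gripper":255,"tx":-0.006,"ty":-0.0004,"tz":0.012,"spin":0},{"gripper":255,"tx":-0.006,"ty":-0.0004,"tz":0.013,"spin":0},{"gripper":255,"tx":-0.006,"ty":-0.0004,"tz":0.013,"spin":0}]' && python3 - <<'E'
from h import *
import pickle
o=get_obs();i=camera_info("wrist");im=get_image("wrist");print(o["position"],o["wrist_force"],o["wrist_torque"]);
pickle.dump((o,i),open("k.pkl","wb"))
cv2.imwrite("pics/k.png",im)
cv2.imwrite("pics/k2.png",cv2.resize(im[90:260,150:350],None,fx=3.5,fy=3.5,interpolation=cv2.INTER_CUBIC))
E
```

```text
t: 10.2
position: [0.5198, -0.1529, 0.0243]
eef_rot: [0.512, -0.512, 0.488, -0.488]
wrist_force: [-0.3, 0.7, 3.4]
gripper_width: 0.0426
[ 0.51977114 -0.15287824  0.02433813] [-0.29179517  0.69143306  3.368621  ] [ 0.07235267  0.11784217 -0.0038597 ]
```

View pics/k2.png

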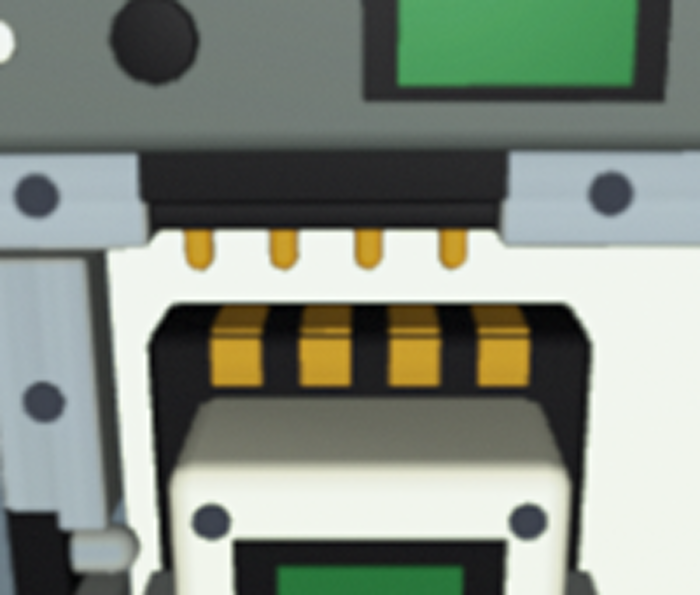

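```bash
python3 -m inch '[{"gripper":255,"tx":-0.002,"ty":0,"tz":0.002,"spin":0},{"gripper":255,"tx":-0.004,"ty":0,"tz":0.004,"spin":0},{"gripper":255,"tx":-0.004,"ty":0,"tz":0.004,"spin":0},{"gripper":255,"tx":-0.004,"ty":0,"tz":0.004,"spin":0}]';python3 -m inch '[{"gripper":255,"tx":0,"ty":0,"tz":0.001,"spin":0},{"gripper":255,"tx":0,"ty":0,"tz":0.002,"spin":0},{"gripper":255,"tx":0,"ty":0,"tz":0.002,"spin":0}]'; python3 - <<'E'
from h import *
o=get_obs();print(o["position"],o["wrist_force"],o["wrist_torque"])
E
```

```text
t: 10.75
position: [0.5236, -0.1491, 0.0244]
eef_rot: [0.512, -0.512, 0.488, -0.488]
wrist_force: [0.4, -1.4, 3.4]
gripper_width: 0.0433
t: 11.12
position: [0.5247, -0.1489, 0.0243]
eef_rot: [-0.512, 0.512, -0.488, 0.488]
wrist_force: [-2.8, 0.1, 6.2]
gripper_width: 0.0431
[ 0.52474887 -0.14890755  0.02434922] [-2.80759707  0.08448827  6.16226794] [-0.14384815  0.26530832 -0.00380762]
```

```bash
python3 -m inch '[{"gripper":255,"tx":-0.001,"ty":0,"tz":0.001,"spin":0},{"gripper":255,"tx":-0.002,"ty":0,"tz":0.0015,"spin":0},{"gripper":255,"tx":-0.002,"ty":0,"tz":0.0015,"spin":0}]';python3 -m inch '[{"gripper":255,"tx":-0.001,"ty":0,"tz":0.001,"spin":0},{"gripper":255,"tx":-0.001,"ty":0,"tz":0.001,"spin":0},{"gripper":255,"tx":-0.001,"ty":0,"tz":0.001,"spin":0}]'; python3 - <<'E'
from h import *
o=get_obs();print(o["position"],o["wrist_force"],o["wrist_torque"],tool(o))
cv2.imwrite("pics/l.png",cv2.resize(get_image("wrist")[90:260,150:350],None,fx=3.5,fy=3.5,interpolation=cv2.INTER_CUBIC))
E
```

```text
t: 11.5
position: [0.5251, -0.1485, 0.0244]
eef_rot: [-0.511, 0.512, -0.488, 0.488]
wrist_force: [-3.4, -2.3, 5.8]
gripper_width: 0.0429
t: 11.88
position: [0.5256, -0.1479, 0.0244]
eef_rot: [-0.51, 0.512, -0.489, 0.488]
wrist_force: [-3.8, -3.3, 6.6]
gripper_width: 0.0431
[ 0.52558253 -0.14785454  0.02439825] [-3.84004709 -3.26725211  6.62489218] [-0.50817783  0.68085647 -0.02166466] [[ 0.04571385 -0.0025059   0.99895143]
 [-0.99895336 -0.0016741   0.04570974]
 [ 0.0015578  -0.99999546 -0.00257981]]
```

View pics/l.png

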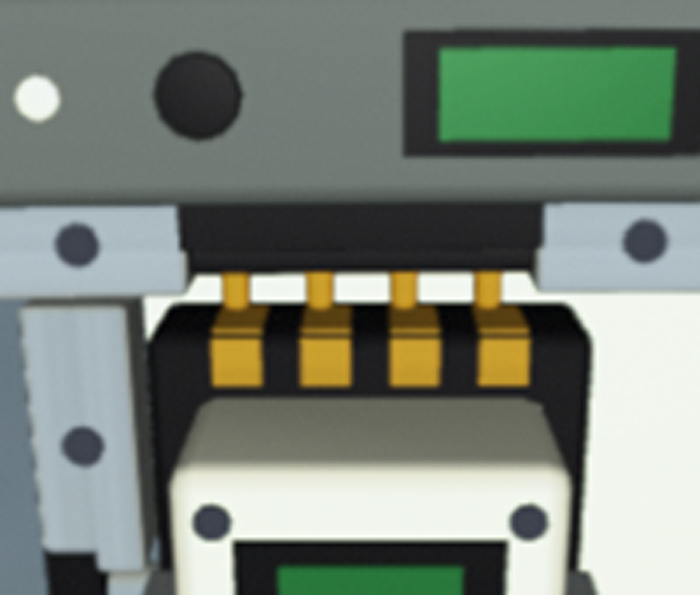

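```bash
python3 -m inch '[{"gripper":255,"tx":-0.001,"ty":0,"tz":0.001,"spin":-0.5},{"gripper":255,"tx":-0.002,"ty":0,"tz":0.002,"spin":-0.5},{"gripper":255,"tx":-0.002,"ty":0,"tz":0.003,"spin":-0.5},{"gripper":255,"tx":-0.002,"ty":0,"tz":0.003,"spin":-0.5}]'; python3 - <<'E'
from h import *
o=get_obs();T=tool(o);print(o["position"],o["wrist_force"],o["wrist_torque"],np.arctan2(T[1,2],T[0,2]))
cv2.imwrite("pics/m.png",cv2.resize(get_image("wrist")[90:260,150:350],None,fx=3.5,fy=3.5,interpolation=cv2.INTER_CUBIC))
E
```

```text
t: 12.42
position: [0.527, -0.1472, 0.0245]
eef_rot: [-0.511, 0.515, -0.487, 0.486]
wrist_force: [-5.9, -4.5, 10.2]
gripper_width: 0.0428
[ 0.52698485 -0.14719897  0.02447868] [-5.93734745 -4.48012502 10.19581552] [-0.81185091  1.14143287 -0.04627822] 0.05319606553520266
```

View pics/m.png

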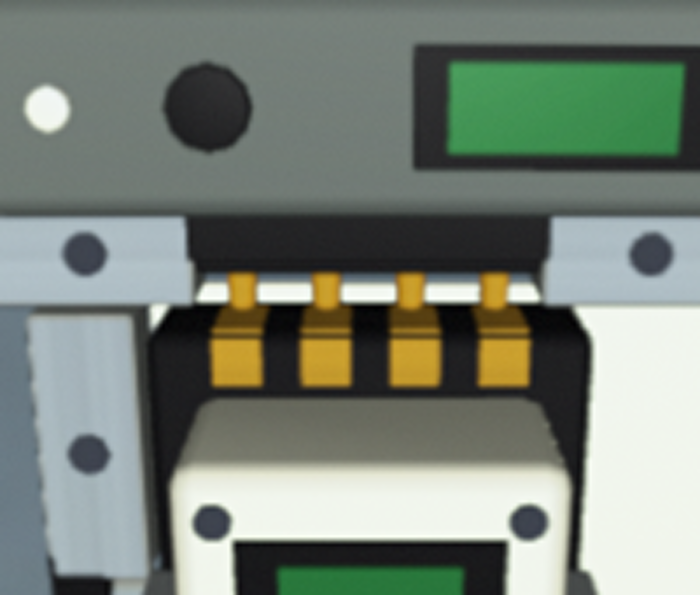

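```bash
python3 -m inch '[{"gripper":255,"tx":-0.001,"ty":-0.0003,"tz":0.001,"spin":0},{"gripper":255,"tx":-0.002,"ty":-0.0003,"tz":0.002,"spin":0},{"gripper":255,"tx":-0.003,"ty":-0.0003,"tz":0.002,"spin":0},{"gripper":255,"tx":-0.003,"ty":-0.0003,"tz":0.002,"spin":0}]'; python3 - <<'E'
from h import *
o=get_obs();T=tool(o);print(o["position"],o["wrist_force"],o["wrist_torque"],np.arctan2(T[1,2],T[0,2]))
cv2.imwrite("pics/n.png",cv2.resize(get_image("wrist")[90:260,150:350],None,fx=3.5,fy=3.5,interpolation=cv2.INTER_CUBIC))
E
```

```text
t: 12.98
position: [0.5282, -0.1458, 0.0246]
eef_rot: [-0.51, 0.515, -0.487, 0.487]
wrist_force: [-7.4, -7.1, 7.3]
gripper_width: 0.0427
[ 0.52821927 -0.14577015  0.02457913] [-7.40098683 -7.06565041  7.31559324] [-1.33961755  1.32589251 -0.08259233] 0.05189584116273449
```

View pics/n.png

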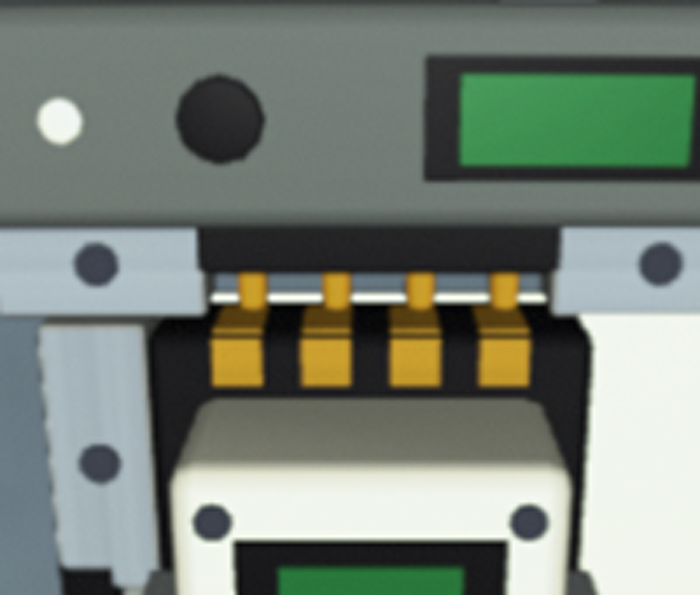

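```bash
cat > ck.py <<'E'
from h import *
np.set_printoptions(precision=2,suppress=True)
o=get_obs();i=camera_info("wrist");T=tool(o)
print(o["position"]*1000,o["wrist_force"],o["wrist_torque"],np.arctan2(T[1,2],T[0,2]))
f=lambda P:[( (u+.5-150)*3.5-.5,(v+.5-90)*3.5-.5) for u,v in w2px(i,P)]
p=o["position"].copy()
h=p[2]-.0244+.0001
for d in (.038,.040,.042,.044):
    q=[]
    for x in(-.028,.028):
        for z in (.008,.020,.026):
            w=p+T@np.array([x,0,d]); w[2]=z; q.append(w)
    print(d,np.array(f(q)).round(0).tolist())
E
python3 ck.py
```

```text
[ 528.23 -145.77   24.59] [-7.09 -6.59  8.43] [-1.36  1.34 -0.13] 0.05196072347438597
0.038 [[163.0, 318.0], [148.0, 344.0], [140.0, 358.0], [568.0, 318.0], [583.0, 343.0], [591.0, 357.0]]
0.04 [[162.0, 304.0], [148.0, 329.0], [139.0, 342.0], [568.0, 304.0], [583.0, 328.0], [592.0, 341.0]]
0.042 [[162.0, 290.0], [147.0, 314.0], [138.0, 327.0], [569.0, 290.0], [584.0, 313.0], [593.0, 326.0]]
0.044 [[161.0, 276.0], [146.0, 299.0], [137.0, 311.0], [570.0, 275.0], [585.0, 298.0], [594.0, 310.0]]
```

```bash
python3 -m inch '[{"gripper":255,"tx":0,"ty":-0.0003,"tz":0.001,"spin":0},{"gripper":255,"tx":0,"ty":-0.0003,"tz":0.002,"spin":0},{"gripper":255,"tx":0,"ty":-0.0003,"tz":0.003,"spin":0},{"gripper":255,"tx":0,"ty":-0.0003,"tz":0.003,"spin":0}]'; python3 ck.py|head -1; python3 -m inch '[{"gripper":255,"tx":0,"ty":-0.0003,"tz":0.001,"spin":0},{"gripper":255,"tx":0,"ty":-0.0003,"tz":0.001,"spin":0},{"gripper":255,"tx":0,"ty":-0.0003,"tz":0.001,"spin":0}]'; python3 ck.py; python3 - <<'E'
from h import *
cv2.imwrite("pics/o.png",cv2.resize(get_image("wrist")[90:260,150:350],None,fx=3.5,fy=3.5,interpolation=cv2.INTER_CUBIC))
E
```

```text
t: 13.52
position: [0.5287, -0.1455, 0.0247]
eef_rot: [-0.509, 0.516, -0.489, 0.485]
wrist_force: [-11.0, -5.4, 11.9]
gripper_width: 0.0431
[ 528.75 -145.53   24.67] [-10.96  -5.44  11.91] [-1.17  2.19  0.04] 0.051584330650926484
t: 13.9
position: [0.5288, -0.1455, 0.0247]
eef_rot: [-0.509, 0.517, -0.489, 0.485]
wrist_force: [-13.2, -5.5, 12.2]
gripper_width: 0.0427
[ 528.78 -145.5    24.73] [-13.23  -5.53  12.15] [-1.26  2.52 -0.01] 0.05138819030169418
0.038 [[163.0, 318.0], [148.0, 343.0], [140.0, 358.0], [568.0, 317.0], [583.0, 343.0], [591.0, 357.0]]
0.04 [[163.0, 304.0], [147.0, 329.0], [139.0, 342.0], [569.0, 303.0], [584.0, 328.0], [592.0, 342.0]]
0.042 [[162.0, 290.0], [146.0, 314.0], [138.0, 327.0], [570.0, 289.0], [585.0, 313.0], [593.0, 326.0]]
0.044 [[161.0, 275.0], [146.0, 298.0], [137.0, 311.0], [570.0, 275.0], [586.0, 298.0], [594.0, 311.0]]
```

View pics/o.png

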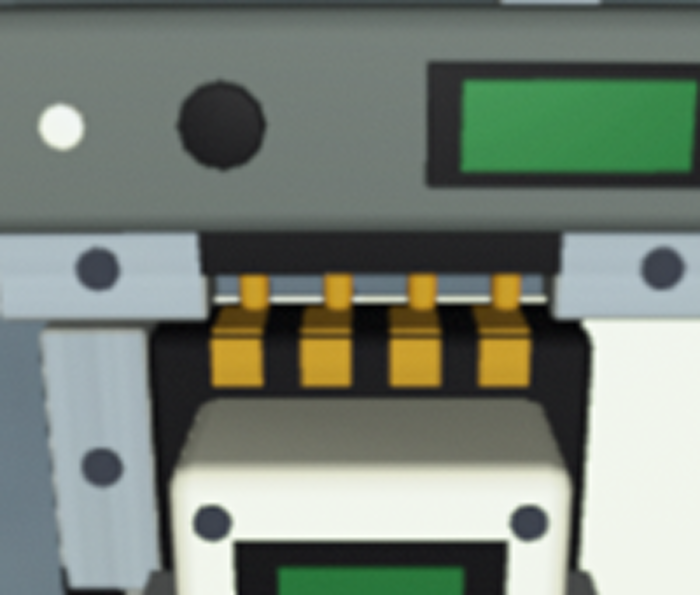

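```bash
python3 -m inch '[{"gripper":255,"tx":-0.001,"ty":-0.0002,"tz":0,"spin":0},{"gripper":255,"tx":-0.0015,"ty":-0.0002,"tz":0,"spin":0},{"gripper":255,"tx":-0.0015,"ty":-0.0002,"tz":0,"spin":0},{"gripper":255,"tx":-0.0015,"ty":-0.0002,"tz":0,"spin":0}]'; python3 ck.py|head -1; python3 - <<'E'
from h import *
o=get_obs();print(tool(o))
import pickle
pickle.dump((o,camera_info("wrist")),open("p.pkl","wb"))
im=get_image("wrist");cv2.imwrite("pics/p0.png",im)
cv2.imwrite("pics/p.png",cv2.resize(im[150:280,160:330],None,fx=4.5,fy=4.5,interpolation=cv2.INTER_CUBIC))
s=get_image("scene");cv2.imwrite("pics/p2.png",cv2.resize(s[200:270,250:350],None,fx=7,fy=7,interpolation=cv2.INTER_CUBIC))
E
```

```text
t: 14.45
position: [0.5288, -0.1454, 0.0248]
eef_rot: [-0.508, 0.517, -0.489, 0.486]
wrist_force: [-12.0, -8.4, 9.4]
gripper_width: 0.0431
[ 528.76 -145.39   24.79] [-11.98  -8.4    9.44] [-1.67  2.3   0.  ] 0.05052374315551026
[[ 0.05056351 -0.01152299  0.99865437]
 [-0.99870702 -0.0058451   0.05049873]
 [ 0.00525534 -0.99991652 -0.01180364]]
```

View pics/p.png

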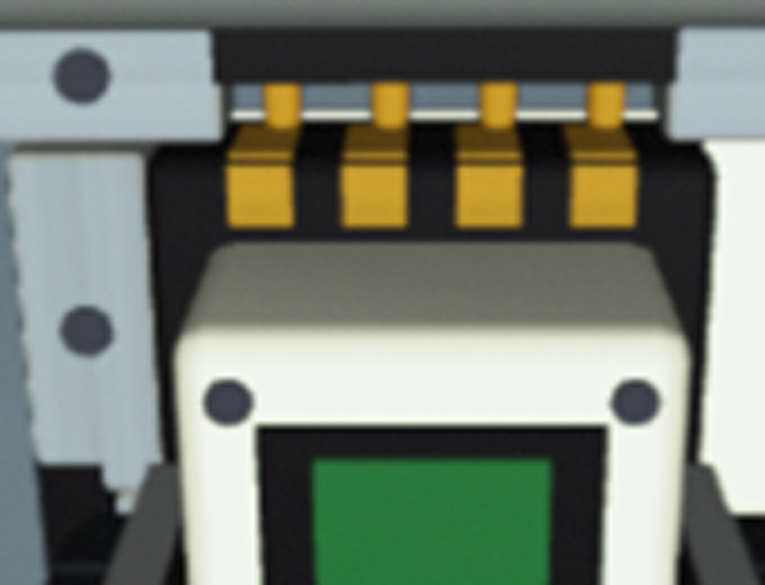

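View pics/p2.png

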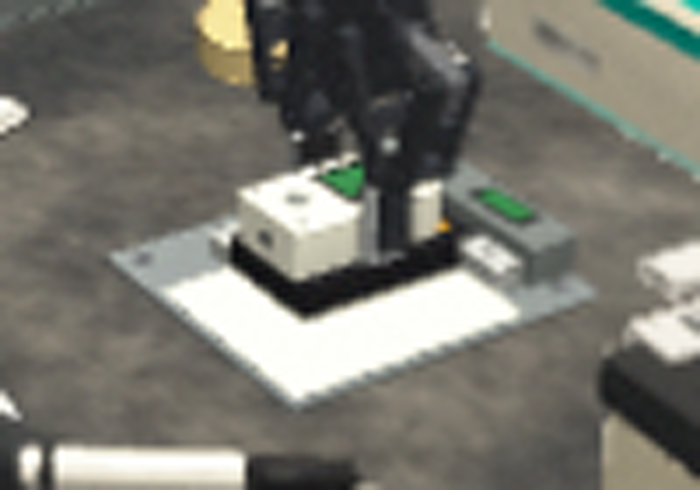

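```bash
python3 - <<'E'
from h import *
import pickle
np.set_printoptions(precision=4,suppress=True)
oj,ij=pickle.load(open("j.pkl","rb"));op,ip=pickle.load(open("p.pkl","rb"))
Tj=tool(oj);print(Tj[2])
j=cv2.cvtColor(cv2.imread("pics/j.png"),6);k=cv2.cvtColor(cv2.imread("pics/k.png"),6);p=cv2.cvtColor(cv2.imread("pics/p0.png"),6)
g=cv2.cvtColor(cv2.imread("pics/g.png"),6)
m=np.zeros_like(j);m[180:384,205:305]=255
pts=cv2.goodFeaturesToTrack(j,30,.05,6,mask=m)
for nm,q in(("k",k),("p",p),("g",g)):
    n,st,_=cv2.calcOpticalFlowPyrLK(j,q,pts,None,winSize=(11,11))
    d=np.c_[pts[:,0],(n-pts)[:,0],st][np.argsort(pts[:,0,1])]
    print(nm);print(d.round(2))
E
```

```text
[ 0.0004 -1.      0.0018]
k
[[262.   184.    -0.01  -0.01   1.  ]
 [287.   184.    -0.    -0.     1.  ]
 [248.   184.    -0.     0.     1.  ]
 [300.   184.    -0.    -0.     1.  ]
 [274.   186.    -0.    -0.     1.  ]
 [223.   186.    -0.05   0.05   1.  ]
 [236.   186.     0.04   0.03   1.  ]
 [211.   186.     0.04   0.03   1.  ]
 [223.   199.     0.    -0.     1.  ]
 [299.   199.     0.01   0.     1.  ]
 [236.   199.    -0.01  -0.     1.  ]
 [262.   199.    -0.03   0.     1.  ]
 [287.   199.    -0.    -0.     1.  ]
 [249.   199.     0.    -0.     1.  ]
 [211.   199.    -0.04   0.     1.  ]
 [274.   199.     0.     0.     1.  ]
 [300.   234.     0.01   0.07   1.  ]
 [206.   236.     0.     0.05   1.  ]
 [295.   238.     0.02   0.04   1.  ]
 [215.   239.    -0.01   0.01   1.  ]
 [217.   245.     0.01   0.02   1.  ]
 [293.   245.    -0.     0.     1.  ]
 [220.   321.     0.01  -0.     1.  ]
 [290.   321.     0.02   0.01   1.  ]
 [244.   347.     0.06   0.     1.  ]
 [267.   347.     0.01   0.04   1.  ]
 [211.   371.     0.06  -0.01   1.  ]
 [288.   372.     0.07   0.     1.  ]
 [222.  
[... 1954 characters left out ...]
      1.  ]
 [ 211.    199.    -63.71  -14.57    1.  ]
 [ 274.    199.     15.42  -22.69    1.  ]
 [ 300.    234.     89.73  -19.91    1.  ]
 [ 206.    236.      0.04   -0.23    1.  ]
 [ 295.    238.      9.08  -93.77    1.  ]
 [ 215.    239.      0.07   -0.05    1.  ]
 [ 217.    245.      0.01    0.01    1.  ]
 [ 293.    245.      0.08    0.      1.  ]
 [ 220.    321.      0.03   -0.      1.  ]
 [ 290.    321.      0.05   -0.      1.  ]
 [ 244.    347.      0.03   -0.03    1.  ]
 [ 267.    347.     -0.02   -0.13    1.  ]
 [ 211.    371.      0.14   -0.05    1.  ]
 [ 288.    372.      0.03   -0.01    1.  ]
 [ 222.    372.      0.09    0.02    1.  ]
 [ 299.    372.      0.23    0.03    1.  ]]
```

```bash
cat > tl.py <<'E'
from h import *
o=get_obs();T=tool(o);np.set_printoptions(precision=4,suppress=True)
print("pos",o["position"],"F",o["wrist_force"],"yaw",np.arctan2(T[1,2],T[0,2]),"pitchz",T[2,2],"rollx",T[2,0])
j=cv2.cvtColor(cv2.imread("pics/j.png"),6);im=get_image("wrist");p=cv2.cvtColor(im,6)
pts=np.array([[295,238],[215,239],[217,245],[293,245],[220,321],[290,321],[244,347],[267,347],[222,372],[299,372]],np.float32).reshape(-1,1,2)
n,st,_=cv2.calcOpticalFlowPyrLK(j,p,pts,None,winSize=(11,11));d=(n-pts)[:,0]
print("front",d[:4].mean(0),"mid",d[4:6].mean(0),"rear",d[6:].mean(0))
import sys;cv2.imwrite(sys.argv[1],cv2.resize(im[150:280,160:330],None,fx=4.5,fy=4.5,interpolation=cv2.INTER_CUBIC))
E
python3 -m inch '[{"gripper":255,"tx":0,"ty":0.0005,"tz":0,"spin":0},{"gripper":255,"tx":0,"ty":0.0008,"tz":-0.001,"spin":0},{"gripper":255,"tx":0,"ty":0.0008,"tz":-0.001,"spin":0},{"gripper":255,"tx":0,"ty":0.0008,"tz":-0.001,"spin":0}]'; python3 tl.py pics/q.png
```

```text
t: 15.05
position: [0.5287, -0.1454, 0.0247]
eef_rot: [-0.509, 0.516, -0.488, 0.486]
wrist_force: [-12.5, -8.2, 12.8]
gripper_width: 0.0431
pos [ 0.5287 -0.1454  0.0247] F [-12.5368  -8.1619  12.7903] yaw 0.05065993118576864 pitchz -0.00982834251579856 rollx 0.005298046906746512
front [0.3134 0.3592] mid [0.1927 0.127 ] rear [0.2519 0.0781]
```

```bash
python3 -m inch '[{"gripper":255,"tx":0,"ty":0.0008,"tz":-0.001,"spin":0},{"gripper":255,"tx":0,"ty":0.0016,"tz":-0.002,"spin":0},{"gripper":255,"tx":0,"ty":0.0016,"tz":-0.002,"spin":0},{"gripper":255,"tx":0,"ty":0.0016,"tz":-0.002,"spin":0}]'; python3 tl.py pics/r.png
```

```text
t: 15.6
position: [0.5286, -0.1454, 0.0245]
eef_rot: [-0.51, 0.515, -0.487, 0.487]
wrist_force: [-11.2, -7.0, 17.2]
gripper_width: 0.0432
pos [ 0.5286 -0.1454  0.0245] F [-11.1696  -6.9884  17.1542] yaw 0.05099154817476286 pitchz -0.005950863989925503 rollx 0.0053154283065402486
front [0.3099 0.4204] mid [0.2019 0.1434] rear [ 0.6726 -0.36  ]
```

View pics/r.png

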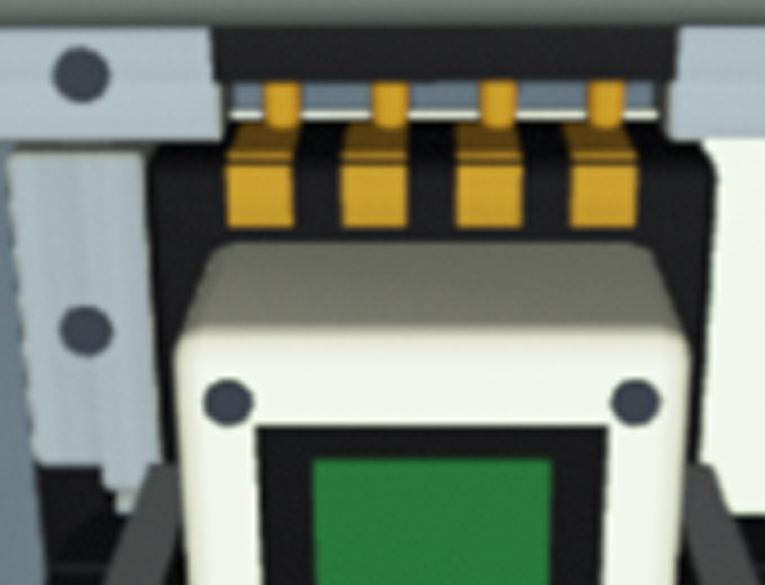

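```bash
python3 -m inch '[{"gripper":255,"tx":-0.0005,"ty":0.0006,"tz":-0.0005,"spin":0},{"gripper":255,"tx":-0.0007,"ty":0.0006,"tz":-0.0005,"spin":0},{"gripper":255,"tx":-0.0007,"ty":0.0006,"tz":-0.0005,"spin":0},{"gripper":255,"tx":-0.0007,"ty":0.0006,"tz":-0.0005,"spin":0}]'; python3 tl.py pics/s.png; python3 -m inch '[{"gripper":255,"tx":0,"ty":0,"tz":0,"spin":0},{"gripper":255,"tx":0,"ty":0,"tz":0,"spin":0},{"gripper":255,"tx":0,"ty":0,"tz":0,"spin":0},{"gripper":255,"tx":0,"ty":0,"tz":0,"spin":0},{"gripper":255,"tx":0,"ty":0,"tz":0,"spin":0},{"gripper":255,"tx":0,"ty":0,"tz":0,"spin":0}]'; python3 tl.py pics/s2.png; python3 - <<'E'
from h import *
s=get_image("scene");cv2.imwrite("pics/s3.png",cv2.resize(s[150:300,150:350],None,fx=3.8,fy=3.8,interpolation=cv2.INTER_CUBIC))
E
```

```text
t: 16.15
position: [0.5286, -0.1454, 0.0244]
eef_rot: [-0.51, 0.515, -0.487, 0.488]
wrist_force: [-11.0, -7.5, 18.4]
gripper_width: 0.0433
pos [ 0.5286 -0.1454  0.0244] F [-11.0152  -7.4586  18.4001] yaw 0.05078602268820862 pitchz -0.004708963709552927 rollx 0.006229388644280354
front [0.3189 0.4197] mid [0.2346 0.1257] rear [0.2828 0.0903]
t: 16.95
position: [0.5286, -0.1454, 0.0244]
eef_rot: [-0.51, 0.515, -0.487, 0.488]
wrist_force: [-10.6, -7.8, 19.2]
gripper_width: 0.0431
pos [ 0.5286 -0.1454  0.0244] F [-10.6092  -7.7988  19.2092] yaw 0.05073954602283007 pitchz -0.004715207482352712 rollx 0.0062140105221228925
front [0.3183 0.4203] mid [0.2348 0.1266] rear [0.2848 0.0897]
```

View pics/s2.png

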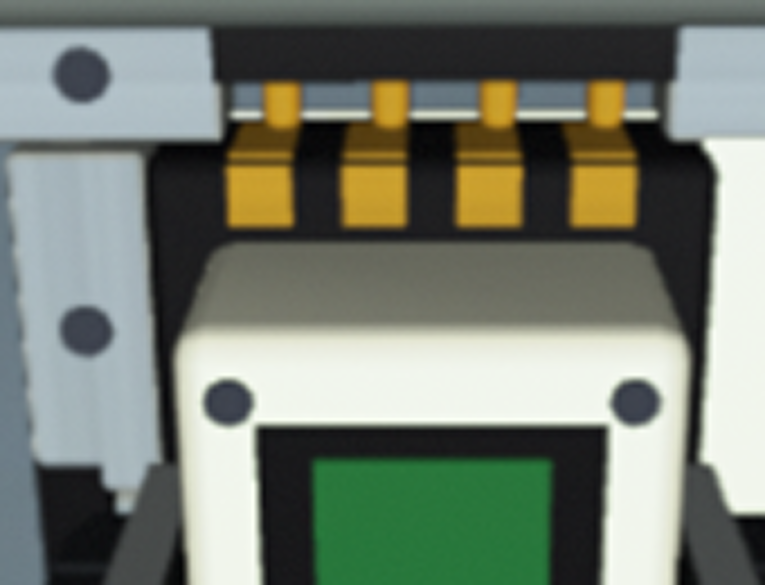

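View pics/s3.png

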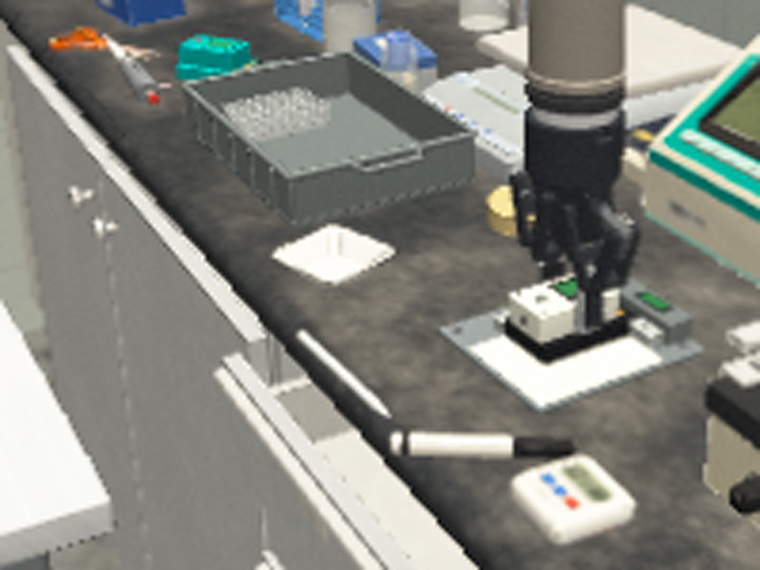

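```bash
python3 - <<'E'
from h import *
import pickle
np.set_printoptions(precision=2,suppress=True)
o,i=pickle.load(open("g.pkl","rb"))
cr=lambda L,f,ox,oy:[((u+.5)/f-.5+ox,(v+.5)/f-.5+oy) for u,v in L]
R=lambda P,ro,th:(P[:,:2]-ro)@np.array([[np.cos(th),-np.sin(th)],[np.sin(th),np.cos(th)]])*1000
ro=np.array([.5302,-.1469])
print("g sheet edge, pin tips",R(px2w(i,cr([(380,102),(700,104)],4.5,145,0),.008),ro,.049),R(px2w(i,cr([(288,120),(468,120)],4.5,145,0),.014),ro,.049))
oj,ij=pickle.load(open("j.pkl","rb"))
f=lambda L,z:R(px2w(ij,cr(L,3.5,150,60),z),ro,.049)
print("j sheet",f([(280,226),(420,226)],.008),"cheek",f([(60,238),(50,238),(560,236)],.020),"pins",f([(163,260),(401,260)],.014),"pinbase",f([(163,222),(401,222)],.014))
i=camera_info("wrist")
f=lambda L,z:R(px2w(i,cr(L,4.5,160,150),z),ro,.049)
print("now sheet",f([(340,107),(540,107)],.008),"cheek",f([(100,140),(730,138)],.020),"loggerbot",f([(340,121),(540,121)],.008),"bend",f([(260,162),(600,162)],.026))
print("rail",f([(152,300)],.020),"logger left top",f([(158,300)],.026),"right",f([(708,300)],.026))
im=get_image("wrist")
cv2.imwrite("pics/t.png",cv2.resize(im[160:200,185:325],None,fx=5.7,fy=12,interpolation=cv2.INTER_CUBIC))
E
```

```text
g sheet edge, pin tips [[ 40.3    0.16]
 [ 40.29 -59.31]] [[ 36.33  16.61]
 [ 36.3  -16.31]]
j sheet [[ 40.08   0.36]
 [ 40.05 -19.6 ]] cheek [[ 39.92  28.92]
 [ 39.93  30.27]
 [ 40.02 -37.76]] pins [[ 36.12  16.3 ]
 [ 36.02 -16.76]] pinbase [[ 41.33  16.03]
 [ 41.22 -16.73]]
now sheet [[ 40.06  10.68]
 [ 40.06 -10.68]] cheek [[ 39.81  33.98]
 [ 39.99 -28.77]] loggerbot [[ 38.52  10.7 ]
 [ 38.52 -10.71]] bend [[ 39.28  17.46]
 [ 39.27 -15.14]]
rail [[22.7  29.77]] logger left top [[25.08 28.04]] right [[ 25.03 -26.39]]
```

View pics/t.png

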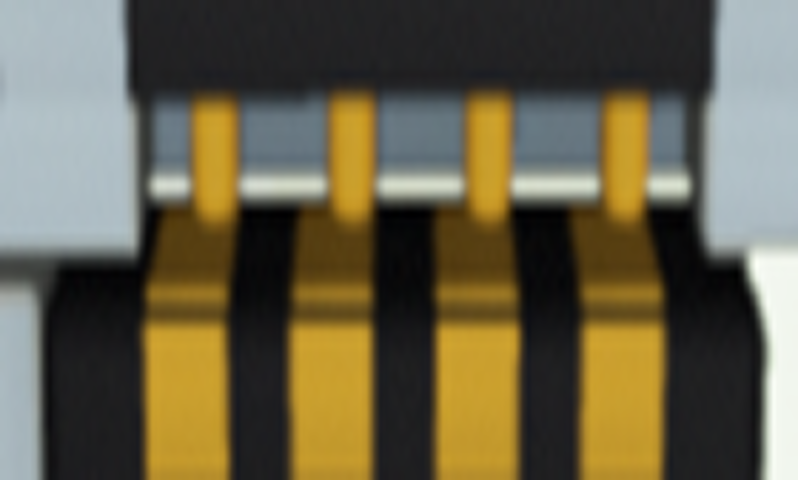

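```bash
python3 - <<'E'
from h import *
np.set_printoptions(precision=2,suppress=True)
i=camera_info("wrist");im=get_image("wrist")
cv2.imwrite("pics/u.png",cv2.resize(im[162:198,205:245],None,fx=16,fy=16,interpolation=cv2.INTER_NEAREST))
cv2.imwrite("pics/u2.png",cv2.resize(im[175:275,178:218],None,fx=10,fy=6,interpolation=cv2.INTER_NEAREST))
# project expected geometry: reader pts
ro=np.array([.5302,-.1469]);th=.049;R2=np.array([[np.cos(th),-np.sin(th)],[np.sin(th),np.cos(th)]])
def q(x,y,z): return w2px(i,[[*(ro+R2@[x/1e3,y/1e3]),z/1e3]])[0]
for n,P in {"face bot@40":(40,10,8),"face bot@39":(39,10,8),"face top@40":(40,10,26),"face top@39":(39,10,26),"pin tip@40 z14":(40,16.5,14),"pintip@39":(39,16.5,14),"cheek":(40,35,20),"rail x25":(25,30,20),"foot L home x25 z26":(25,30,26),"foot L 29 z26":(25,29,26),"foot R home":(25,-26,26),"foot R -27":(25,-27,26),"foot R home bot":(25,-26,8)}.items(): print(n,q(*P))
E
```

```text
face bot@40 [236.58 173.51]
face bot@39 [236.61 175.53]
face top@40 [234.65 184.  ]
face top@39 [234.69 186.23]
pin tip@40 z14 [221.97 176.77]
pintip@39 [222.03 178.85]
cheek [179.54 180.31]
rail x25 [192.6  211.64]
foot L home x25 z26 [190.35 216.44]
foot L 29 z26 [192.59 216.45]
foot R home [316.06 216.33]
foot R -27 [318.29 216.33]
foot R home bot [309.75 202.92]
```

View pics/u.png

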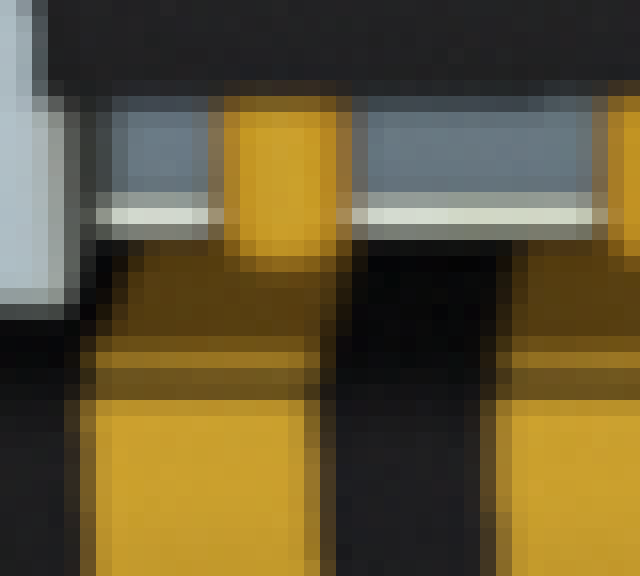

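View pics/u2.png

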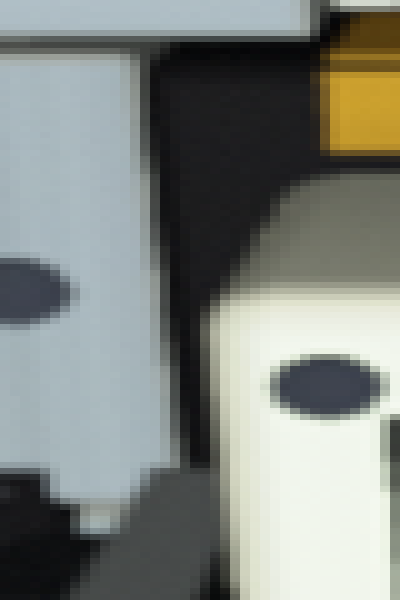

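```bash
for k in 1 2 3; do python3 -m inch '[{"gripper":255,"tx":0.001,"ty":0,"tz":0,"spin":0},{"gripper":255,"tx":0.0015,"ty":0,"tz":0,"spin":0},{"gripper":255,"tx":0.0015,"ty":0,"tz":0,"spin":0}]' >/dev/null; python3 ck.py|head -1; done; for k in 1 2 3 ; do python3 -m inch '[{"gripper":255,"tx":-0.001,"ty":-0.0002,"tz":0,"spin":0},{"gripper":255,"tx":-0.002,"ty":-0.0002,"tz":0,"spin":0},{"gripper":255,"tx":-0.002,"ty":-0.0002,"tz":0,"spin":0}]' >/dev/null; python3 ck.py|head -1; done
```

```text
[ 528.62 -145.51   24.38] [-12.19  -5.78  20.88] [-0.82  2.1  -0.01] 0.05145081030843216
[ 528.62 -145.57   24.34] [-12.13  -4.33  22.27] [-0.45  2.13 -0.01] 0.05200659022492633
[ 528.63 -145.65   24.32] [-13.17  -1.12  23.03] [-0.22  2.23 -0.11] 0.05282741238603123
[ 528.65 -145.55   24.37] [-10.91  -4.08  19.2 ] [-0.64  2.08  0.02] 0.051985267193078166
[ 528.64 -145.46   24.45] [-10.91  -6.79  17.41] [-1.27  1.89 -0.03] 0.05111331495579194
[ 528.63 -145.23   24.56] [-9.69 -9.7  14.54] [-1.9   1.78 -0.1 ] 0.04993821989615928
```

```bash
python3 -m inch '[{"gripper":255,"tx":-0.001,"ty":-0.001,"tz":0,"spin":0},{"gripper":255,"tx":-0.001,"ty":-0.001,"tz":0,"spin":0},{"gripper":255,"tx":-0.001,"ty":-0.001,"tz":0,"spin":0}]' >/dev/null; python3 ck.py|head -1;  python3 -m inch '[{"gripper":255,"tx":0,"ty":-0.001,"tz":0.001,"spin":0},{"gripper":255,"tx":0,"ty":-0.001,"tz":0.001,"spin":0},{"gripper":255,"tx":0,"ty":-0.001,"tz":0.001,"spin":0}]' >/dev/null; python3 ck.py|head -1; python3 tl.py pics/v.png
```

```text
[ 528.64 -144.65   24.64] [ -7.5  -10.67   8.28] [-2.31  1.37  0.13] 0.05095197510096994
[ 528.65 -144.65   24.76] [ -7.16 -12.02   4.96] [-2.53  1.31  0.17] 0.05089753052293056
pos [ 0.5287 -0.1447  0.0248] F [ -7.1597 -12.0233   4.9619] yaw 0.05089753052293056 pitchz -0.006623318050699212 rollx 0.010499189655508057
front [0.3206 0.3376] mid [0.2413 0.1229] rear [0.3189 0.0447]
```

View pics/v.png

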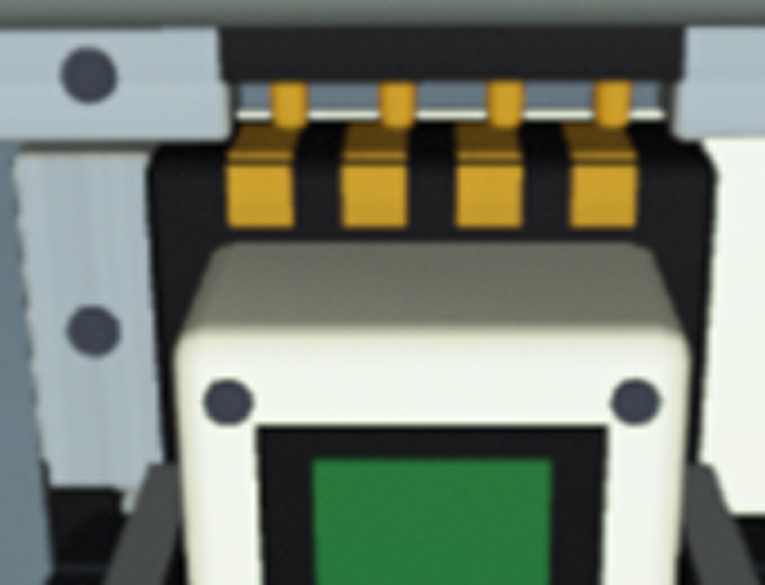

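```bash
for k in 1 2 3; do python3 -m inch '[{"gripper":255,"tx":0.0005,"ty":-0.0004,"tz":0.001,"spin":0},{"gripper":255,"tx":0.0007,"ty":-0.0004,"tz":0.0015,"spin":0},{"gripper":255,"tx":0.0007,"ty":-0.0004,"tz":0.0015,"spin":0}]' >/dev/null; python3 ck.py|head -1; done; python3 tl.py pics/w.png
```

```text
[ 528.69 -144.68   24.77] [-10.18 -10.96   6.02] [-2.31  1.79  0.2 ] 0.05085039852008602
[ 528.74 -144.7    24.85] [-11.9  -10.     7.86] [-2.15  2.23  0.18] 0.05086191781666556
[ 528.82 -144.73   24.94] [-14.28  -8.48   9.  ] [-1.94  2.72  0.15] 0.05084032333287444
pos [ 0.5288 -0.1447  0.0249] F [-14.2805  -8.4843   9.0011] yaw 0.05084032333287444 pitchz -0.015562651297860108 rollx 0.005598209882281158
front [0.2786 0.4125] mid [0.2288 0.1255] rear [0.2876 0.0783]
```

View pics/w.png

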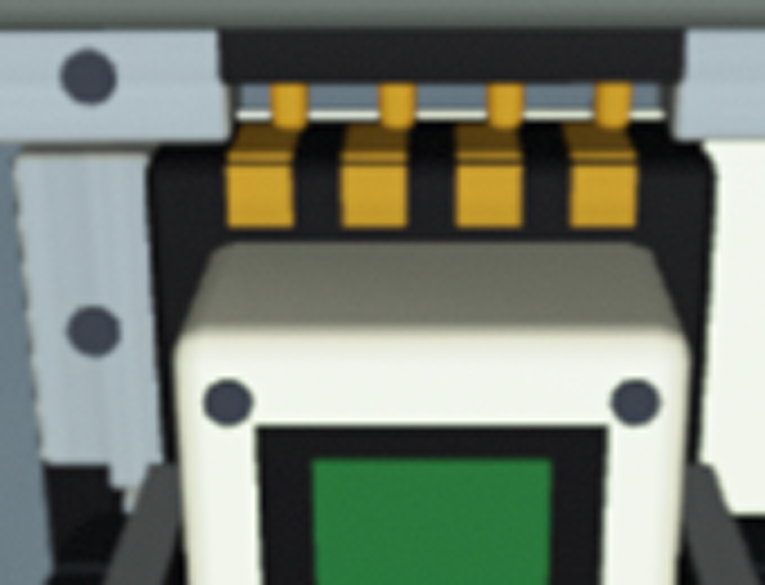

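```bash
python3 - <<'E'
from h import *
import pickle
np.set_printoptions(precision=2,suppress=True)
R=lambda P,ro,th:(P[:,:2]-ro)@np.array([[np.cos(th),-np.sin(th)],[np.sin(th),np.cos(th)]])*1000
ro=np.array([.5302,-.1469])
i=camera_info("wrist");im=get_image("wrist");cv2.imwrite("pics/x0.png",im)
cr=lambda L,f,ox,oy:[((u+.5)/f-.5+ox,(v+.5)/f-.5+oy) for u,v in L]
f=lambda L,z:R(px2w(i,cr(L,4.5,160,150),z),ro,.049)
print("cheek",f([(100,141),(730,139)],.020),"pins",f([(290,128),(612,128)],.014),"bend",f([(260,161),(600,161)],.026),"bot",f([(340,121)],.008),"sheet",f([(340,109)],.008))
oj,ij=pickle.load(open("j.pkl","rb"));ok,ik=pickle.load(open("k.pkl","rb"))
j=cv2.imread("pics/j.png");k=cv2.imread("pics/k.png")
# same-size zooms, brightness boosted
def z(a,y,x): return cv2.resize(cv2.convertScaleAbs(a[y:y+45,x:x+60],alpha=1.8),None,fx=8,fy=6,interpolation=cv2.INTER_NEAREST)
cv2.imwrite("pics/x.png",np.vstack([z(im,165,205),z(j,165,205)]))
E
```

```text
cheek [[ 39.84  34.7 ]
 [ 40.05 -28.07]] pins [[ 39.46  16.26]
 [ 39.46 -16.99]] bend [[ 39.59  18.16]
 [ 39.59 -14.43]] bot [[38.53 11.42]] sheet [[39.86 11.4 ]]
```

View pics/x.png

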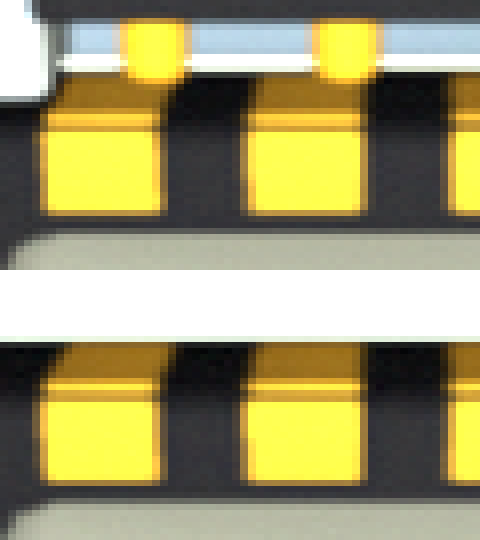

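```bash
for k in 1 2; do python3 -m inch '[{"gripper":255,"tx":0,"ty":0.0008,"tz":-0.0005,"spin":0},{"gripper":255,"tx":0,"ty":0.0012,"tz":-0.001,"spin":0},{"gripper":255,"tx":0,"ty":0.0012,"tz":-0.001,"spin":0}]' >/dev/null; python3 ck.py|head -1; done; python3 tl.py pics/y.png
```

```text
[ 528.81 -144.72   24.84] [-14.29  -8.14  14.07] [-1.71  2.82  0.11] 0.05093958503986275
[ 528.69 -144.77   24.63] [-14.86  -7.79  19.08] [-1.46  2.8   0.16] 0.05081752976711548
pos [ 0.5287 -0.1448  0.0246] F [-14.8646  -7.7875  19.0845] yaw 0.05081752976711548 pitchz -0.011430431264804308 rollx 0.004991892325032887
front [0.2955 0.4556] mid [0.2373 0.2896] rear [0.2984 0.0978]
```

```bash
for k in 1 2; do python3 -m inch '[{"gripper":255,"tx":0,"ty":0.0003,"tz":-0.001,"spin":0},{"gripper":255,"tx":-0.0002,"ty":0.0004,"tz":-0.0015,"spin":0},{"gripper":255,"tx":-0.0002,"ty":0.0004,"tz":-0.0015,"spin":0}]' >/dev/null; python3 ck.py|head -1; done; python3 tl.py pics/z.png
```

```text
[ 528.65 -144.74   24.56] [-13.55  -8.33  17.15] [-1.47  2.48  0.08] 0.050957096699590324
[ 528.63 -144.75   24.53] [-10.75  -8.86  16.28] [-1.43  2.05  0.09] 0.05118853805665497
pos [ 0.5286 -0.1447  0.0245] F [-10.7458  -8.8588  16.2758] yaw 0.05118853805665497 pitchz -0.005691766278497101 rollx 0.006695196145653004
front [0.3127 0.3868] mid [0.2351 0.1261] rear [0.3084 0.0966]
```

View pics/z.png

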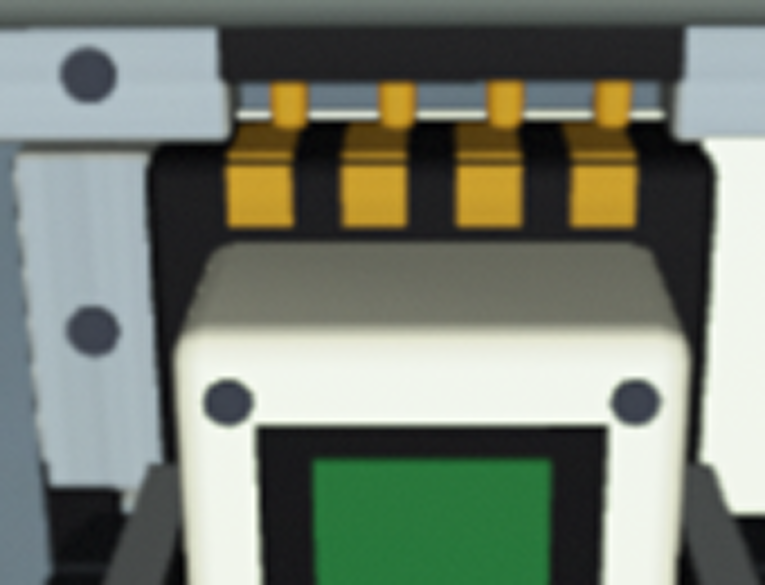

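```bash
python3 -m inch '[{"gripper":255,"tx":0.001,"ty":-0.001,"tz":0,"spin":0},{"gripper":255,"tx":0.002,"ty":-0.002,"tz":0,"spin":0},{"gripper":255,"tx":0.002,"ty":-0.003,"tz":0,"spin":0},{"gripper":255,"tx":0.002,"ty":-0.003,"tz":0,"spin":0}]' >/dev/null; python3 ck.py|head -1; for k in 1 2; do python3 -m inch '[{"gripper":255,"tx":0,"ty":-0.0006,"tz":0.001,"spin":0},{"gripper":255,"tx":0,"ty":-0.0006,"tz":0.0015,"spin":0},{"gripper":255,"tx":0,"ty":-0.0006,"tz":0.0015,"spin":0}]' >/dev/null; python3 ck.py|head -1;done; python3 tl.py pics/aa.png
```

```text
[ 528.67 -144.72   24.76] [-5.57 -7.57  1.62] [-1.66  1.04 -0.09] 0.0522257074149607
[ 528.72 -144.77   24.87] [-7.13 -7.66  0.1 ] [-1.79  1.36 -0.01] 0.05196733138090762
[ 528.77 -144.75   24.97] [-8.91 -8.06  0.05] [-1.81  1.77  0.01] 0.051775315880815354
pos [ 0.5288 -0.1447  0.025 ] F [-8.91   -8.0594  0.0499] yaw 0.051775315880815354 pitchz -0.012702023365097181 rollx 0.004888805193827062
front [0.2494 0.2946] mid [0.1678 0.1279] rear [0.2177 0.0447]
```

View pics/aa.png

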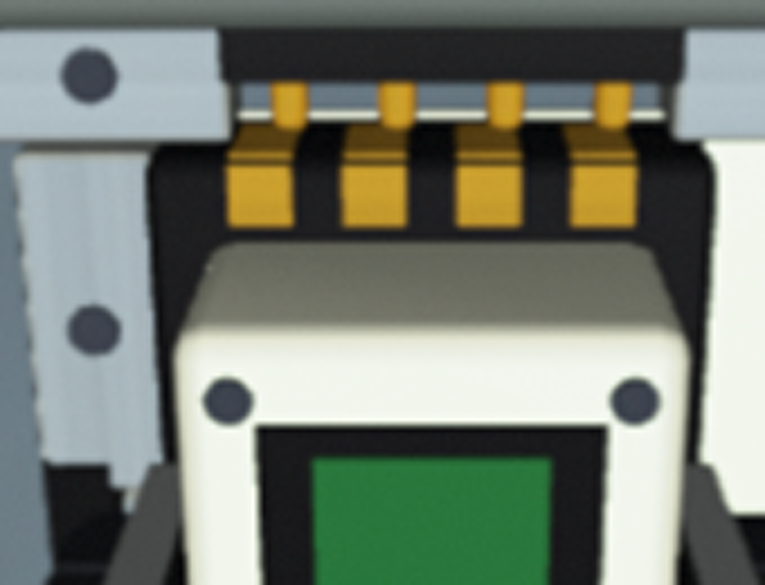

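```bash
for k in 1 2; do python3 -m inch '[{"gripper":255,"tx":0.0004,"ty":0,"tz":0.001,"spin":0},{"gripper":255,"tx":0.0006,"ty":0,"tz":0.002,"spin":0},{"gripper":255,"tx":0.0006,"ty":0,"tz":0.002,"spin":0}]' >/dev/null; python3 ck.py|head -1;done; python3 tl.py pics/ab.png
```

```text
[ 528.84 -144.76   25.01] [-13.13  -7.35   4.94] [-1.54  2.57  0.05] 0.05171984447841787
[ 528.91 -144.81   25.1 ] [-16.87  -5.79  10.28] [-1.31  3.36  0.08] 0.051536017177251266
pos [ 0.5289 -0.1448  0.0251] F [-16.8737  -5.7909  10.2774] yaw 0.051536017177251266 pitchz -0.02024023458708274 rollx 0.0007844953735063886
front [0.2264 0.3473] mid [0.1583 0.1365] rear [0.1759 0.0923]
```

View pics/ab.png

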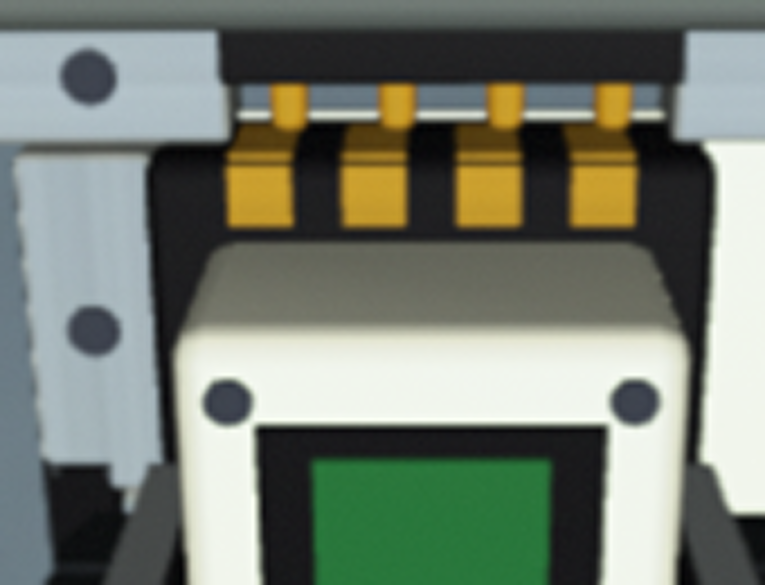

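```bash
for k in 1 2; do python3 -m inch '[{"gripper":255,"tx":-0.0005,"ty":0.0008,"tz":-0.001,"spin":0},{"gripper":255,"tx":-0.001,"ty":0.0015,"tz":-0.002,"spin":0},{"gripper":255,"tx":-0.001,"ty":0.0015,"tz":-0.002,"spin":0}]' >/dev/null; python3 ck.py|head -1;done
```

```text
[ 528.79 -144.74   24.87] [-15.94  -6.22  13.46] [-1.23  3.08  0.08] 0.05131896421182958
[ 528.71 -144.76   24.66] [-14.04  -7.23  16.4 ] [-1.25  2.77  0.17] 0.05117714560833673
```

```bash
for k in 1 2; do python3 -m inch '[{"gripper":255,"tx":-0.0003,"ty":0.0003,"tz":-0.001,"spin":0},{"gripper":255,"tx":-0.0003,"ty":0.0005,"tz":-0.0015,"spin":0},{"gripper":255,"tx":-0.0003,"ty":0.0005,"tz":-0.0015,"spin":0}]' >/dev/null; python3 ck.py|head -1;done;  python3 -m inch '[{"gripper":255,"tx":0,"ty":0,"tz":0,"spin":0},{"gripper":255,"tx":0,"ty":0,"tz":0,"spin":0},{"gripper":255,"tx":0,"ty":0,"tz":0,"spin":0},{"gripper":255,"tx":0,"ty":0,"tz":0,"spin":0}]'; python3 tl.py pics/ac.png
```

```text
[ 528.67 -144.75   24.58] [-12.82  -6.61  16.52] [-1.26  2.32  0.2 ] 0.051301054122814285
[ 528.64 -144.74   24.51] [-9.74 -7.65 16.11] [-1.34  1.98  0.07] 0.051443962134968914
t: 27.12
position: [0.5286, -0.1448, 0.0245]
eef_rot: [-0.51, 0.516, -0.487, 0.487]
wrist_force: [-10.9, -7.9, 14.8]
gripper_width: 0.0432
pos [ 0.5286 -0.1448  0.0245] F [-10.8654  -7.87    14.8445] yaw 0.0514470526800858 pitchz -0.006023309860227588 rollx 0.0058764358318127985
front [0.3034 0.3873] mid [0.2362 0.125 ] rear [ 0.3449 -0.0529]
```

View pics/ac.png

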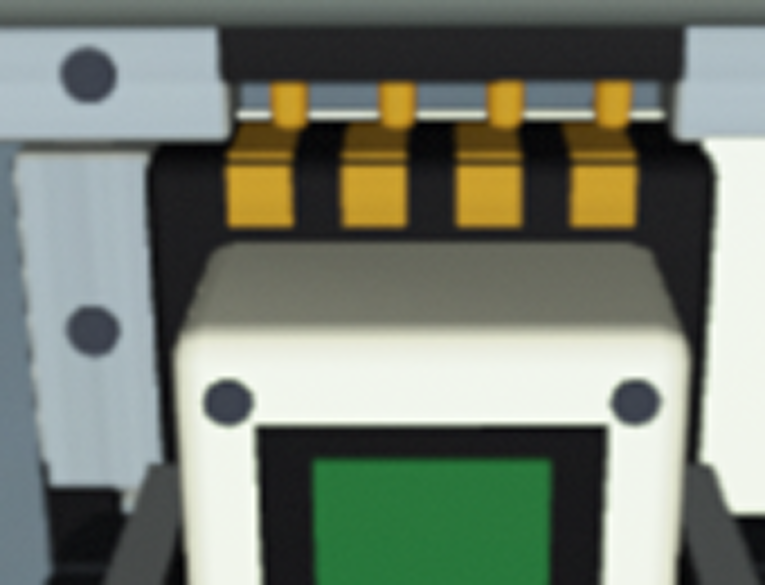

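```bash
python3 -c "
from cell import *
print(close_job())"
```

```text
the job is handed in; nothing more can be done
None
```

I lifted the logger out of the bin, set it on the reader's plate with its contacts towards the pins, and pressed it into the corner. I handed it in at about 27 s, still gripped and still being pushed home.

**Last readings, held steady for half a second:**

| Direction | Force on the logger | Sprung force to overcome |
|---|---|---|
| Against the rear stop | about 11 N | 6 N |
| Against the side rail | about 8 N | 3 N |
| Down on the plate | about 15 N | – |

- **Contact:** The logger would not move any further in either direction. I pushed to about 17 N against the stop with little weight on the plate, and to 12 N against the rail, then eased off.
- **Square and flat:** The gripper's yaw was 0.051 rad, against my estimate of 0.047 to 0.053 rad for the reader. I estimate the logger lies flat to within about 0.2°.

**What went wrong or disagreed:**
- **False seating at the rail:** The logger first stuck by friction about 0.7 mm short of the rail, although it looked seated from the forces. I caught this in the wrist picture and fixed it by easing the downward push and pressing again.
- **Gap at the stop:** The wrist picture still suggests the contact face is about 0.5 mm short of the stop, and about 1.5 mm short at its bottom edge. The push tests contradict this. I trusted them and put the gap down to edge rounding and camera calibration, but I couldn't confirm that.

In the scene picture taken at about 17 s, the bin, rack, weighing boat, tape and timer looked undisturbed.

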